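Load camera housings onto their leak-test seats

ROBOT

A 6-joint arm with a two-finger parallel gripper is mounted at the origin on the work surface. World frame = base frame: x ahead of the robot, y to its left, z up, the work surface at z = 0. Lengths are in m, angles in rad, forces in N, time in s.
With the tool pointing down it reaches from about 0.25 to 0.85 m from the base axis. Payload 12.5 kg.
Tool frame: the origin (TCP) lies between the finger pads; the fingertips stand 17 mm ahead of it and the grasp point (between the pads) lies 2 mm behind it; z points along the fingers, y is the direction in which the jaws open and shut (so a half turn about z gives the same grasp; the last joint's range is limited). The gripper opens to 93 mm and grips with 3 to 60 N. Pads are 15 mm wide; open, the fingers measure 128 mm over their backs; the gripper's body (75 mm by 188 mm) begins 65 mm behind the grasp point.
Start: joints at [1.242, 0.351, 1.652, -0, 1.139, -0.085], TCP at [0.133, 0.534, 0.236] pointing down, gripper open.
Joint ranges: [-2.75, 2.75], [-0.79, 2.1], [0.01, 2.65], [-1.57, 4.71], [0.07, 3.14], [-2.87, 2.87]. Speed limits (rad/s): [2.22, 2.22, 2.79, 3.14, 3.14, 3.14].

INTERFACE

Orientations are given as a unit quaternion [w, x, y, z].
In Python, from cell import * gives the robot as it stands.
- The arm moves only by the tool carry_out, never from a script. Its argument "motion" is one flat list of numbers, 7 for each row, row after row: the shift along the tool's x, y, z in cm, then the turn, a rotation vector about the tool's x, y, z in degrees, then the gripper's target within -1 to 1 (shut at 1, half-way at 0, fully open at -1). A call has exactly 8 rows; each row shifts and turns the commanded pose from where the row before left it, along the tool's axes as they then stand; what a row does not reach is not made up. A row lasts 1/10 s, in which the tool goes at most 50 mm and 8.59 degrees, less where a joint would pass 70% of its speed; a pose out of reach is approached as far as the arm can. A call is refused whole if a number of a shift passes 5 or a number of a turn 8.59, either way. A call with a gripper value outside its range is refused whole. The fingers move at their own pace and stop on an object; the grip force is fixed at half the most. Time passes only in rows, so rows that do not move let the fingers close, or fill a call up. It gives the time, the measured TCP pose, the force and the opening at its end, in the units of the state.
- state(): the state, without advancing time (a new reading comes with each control period).
- capture(name): name is "scene" or "top" or "wrist"; returns the picture (480x640x3 uint8, blue, green, red); there is no depth.
- camera_info(name): a dict with "fov_y" (degrees; the focal length in pixels is half the picture's height over the tangent of half this angle, whatever the lens; pixels are square), "cx", "cy" (the principal point, pixels), "R" (3x3) and "t" (3): a world point X has camera coordinates R X + t. Camera axes: x right, y down, z forward; pixel columns grow to the right and rows downward; lengths in m; the calibration is good to about 2 mm. A picture is of the moment at which its call begins: read the wrist's pose just before it. camera_info takes no time and is no camera call; for the wrist camera it gives the pose at the moment of the call.
- sign_off(): hands the job in, once; it reports no verdict.
The state is a dict: "t": time; "qpos": joint angles; "qvel": joint speeds; "joint_torque": joint torques, N m; "position": TCP position; "tool_rot": TCP orientation; "contact_force": force on the tool from outside, world axes, zero at the start; "ft_torque": the same for the moment, N m; "width": opening from 0.0 (shut) to 1.0 (fully open).
Only numpy, scipy, OpenCV 4.12 (cv2) and the standard library are available. Lean on these libraries where they do the work, as an engineer would, in place of code of your own. Each camera call takes 0.05 s, during which the arm holds its last target.

TASK

Four bare aluminium camera housings and four white leak-test seats are spread over the bench. Set each housing upright on the seat whose black rubber seal pad has its outline and size (the pad is a little larger all round), centred so that its whole foot rests on the pad; turn the square and the oblong housing to line up with their pads.

Things in the scene. Friction and masses are not known exactly. Their poses are not given: they have to be found in the camera images.
- round_large: Large round camera housing: cylinder 62 mm in diameter, 50 mm tall. Bare aluminium with a thin dark line round it near the foot and one black round lens window on its flat top; stands upright loose on the bench. About 0.22 kg. Origin: centre of its underside, z up. Turned anyhow; its yaw does not matter.
- round_small: Small round camera housing: cylinder 38 mm in diameter, 60 mm tall. Bare aluminium with a thin dark line round it near the foot and one black round lens window on its flat top; stands upright loose on the bench. About 0.14 kg. Origin: centre of its underside, z up. Turned anyhow; its yaw does not matter.
- square: Square camera housing: 46 x 46 mm, 48 mm tall. Bare aluminium with a thin dark line round it near the foot and one black round lens window on its flat top; stands upright loose on the bench. About 0.2 kg. Origin: centre of its underside, z up. x and y are square to its flat sides.
- oblong: Oblong camera housing with half-round ends: 72 mm long (along its x), 38 mm wide (along its y, between flat parallel sides 34 mm long), 44 mm tall. Bare aluminium with a thin dark line round it near the foot and two black round lens windows side by side on its flat top; stands upright loose on the bench. About 0.2 kg. Origin: centre of its underside, z up. Either end may lie at either end of its pad.
- seat_round_large: Test seat fixed to the bench: a white disc 112 mm across and 8 mm thick, with a flat black rubber seal pad 3 mm thick on it, so that the pad's top is 11 mm above the bench. The pad, centred on the disc, is round, 78 mm in diameter, for the large round housing. No rim or pocket. Origin: centre of the disc's underside, z up. Turned anyhow; its yaw does not matter.
- seat_round_small: Test seat fixed to the bench: a white disc 112 mm across and 8 mm thick, with a flat black rubber seal pad 3 mm thick on it, so that the pad's top is 11 mm above the bench. The pad, centred on the disc, is round, 54 mm in diameter, for the small round housing. No rim or pocket. Origin: centre of the disc's underside, z up. Turned anyhow; its yaw does not matter.
- seat_square: Test seat fixed to the bench: a white disc 112 mm across and 8 mm thick, with a flat black rubber seal pad 3 mm thick on it, so that the pad's top is 11 mm above the bench. The pad, centred on the disc, is square, 62 x 62 mm, for the square housing. No rim or pocket. Origin: centre of the disc's underside, z up. x and y are square to the pad's sides; any of the four quarter turns will do.
- seat_oblong: Test seat fixed to the bench: a white disc 112 mm across and 8 mm thick, with a flat black rubber seal pad 3 mm thick on it, so that the pad's top is 11 mm above the bench. The pad, centred on the disc, is oblong with half-round ends, 88 mm long (along x) and 54 mm wide (along y), for the oblong housing. No rim or pocket. Origin: centre of the disc's underside, z up. 
Not all that is in view belongs to the job. What is shaped like the seat_oblong but blue is not meant.

How it is judged:
By the outcome, as a careful person would: the job done as asked, in the order asked, and still so for the second after the job is handed in, with the robot touching nothing.
It also fails if it takes over 99 s, if anything falls off the work surface, if the arm or the gripper's body presses on something with over 40 N, if the wrist force passes 120 N, or if a joint passes its speed limit or range.

## Working session

There is one attempt and no reset: what is moved stays moved. The work goes in short steps, Python scripts to look and compute and a tool call to move; the robot and the scene stay as the last step left them, time stands still between calls to the robot, and variables do not carry over. Pictures are saved under pics/ and viewed, and the job is handed in when it is done.

Besides the shell and the picture viewer there is one more tool, called after ">>>" by a JSON object that holds its "method" and its "body", one argument or row to a line. carry_out: Moves the arm, as the interface text tells. Its arguments: {"type":"object","properties":{"motion":{"type":"array"}},"required":["motion"]}

```bash
ls; mkdir -p pics; python3 - <<'E'
from cell import *
import cv2
for n in ["scene","top"]:
    im=capture(n); cv2.imwrite(f"pics/{n}0.png",im)
    print(n,camera_info(n))
print(state())
E
```

```text
pics
scene {'fov_y': 54.759761676479016, 'cx': 318.8158440255188, 'cy': 239.03574967448455, 'R': array([[ 0.20601613,  0.97838004,  0.0181617 ],
       [ 0.6317981 , -0.11881808, -0.76597221],
       [-0.74725399,  0.16927716, -0.64261709]]), 't': array([-0.10250641, -0.29272552,  1.23108435])}
top {'fov_y': 57.020273861116394, 'cx': 311.2935613468378, 'cy': 244.83912486926215, 'R': array([[-0.02236935, -0.99960818, -0.01682531],
       [-0.99483512,  0.02392292, -0.09864468],
       [ 0.09900854,  0.01453179, -0.99498047]]), 't': array([0.02383085, 0.52472813, 1.0006138 ])}
{'t': 0.1, 'qpos': array([ 1.24240492e+00,  3.51167847e-01,  1.65234783e+00,  3.26216906e-05,
        1.13907879e+00, -8.46151561e-02]), 'qvel': array([ 0.00086267, -0.00026826, -0.00363565,  0.00029722,  0.00244691,
       -0.00064556]), 'joint_torque': array([ 1.43791134e-03, -4.98021126e+01, -2.85701877e+01,  7.00857793e-02,
        2.39077129e-02, -3.50183473e-05]), 'position': array([0.13263761, 0.53347717, 0.23516786]), 'tool_rot': array([-1.17201862e-04,  1.21593304e-01,  9.92579880e-01, -4.87229390e-04]), 'contact_force': array([-0.09892283, -0.6389702 ,  0.60177285]), 'ft_torque': array([ 0.05491437, -0.04413166,  0.03269392]), 'width': 1.0017954682416892}
```

View pics/top0.png

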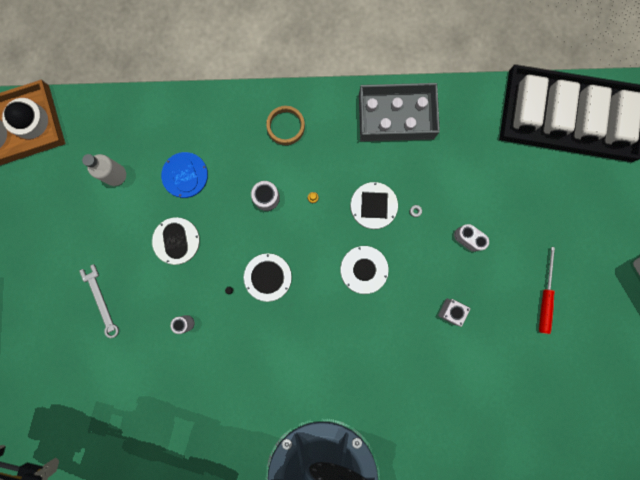

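View pics/scene0.png

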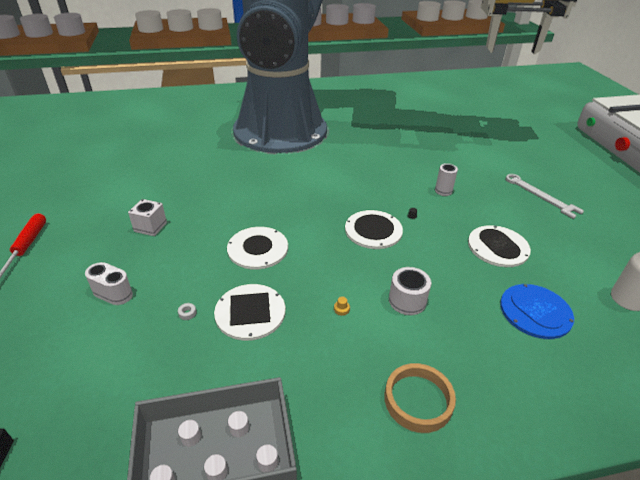

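```bash
cat > h.py <<'E'
import numpy as np, cv2
from cell import *
def K(ci):
    f=240/np.tan(np.radians(ci["fov_y"])/2); return f
def proj(ci,P):
    c=np.asarray(P)@ci["R"].T+ci["t"]; f=K(ci)
    return np.c_[f*c[:,0]/c[:,2]+ci["cx"], f*c[:,1]/c[:,2]+ci["cy"]]
def unproj(ci,uv,z):
    f=K(ci); d=np.array([(uv[0]-ci["cx"])/f,(uv[1]-ci["cy"])/f,1.])@ci["R"]; o=-ci["R"].T@ci["t"]
    return o+d*(z-o[2])/d[2]
def crop(im,u,v,r,size=400):
    return cv2.resize(im[max(0,v-r):v+r,max(0,u-r):u+r],(size,size),interpolation=cv2.INTER_CUBIC)
E
python3 - <<'E'
import cv2,numpy as np
from h import *
im=cv2.imread("pics/top0.png")
L=[(264,196),(181,325),(456,313),(471,238),(268,277),(365,270),(374,205),(176,241)]
a=[crop(im,u,v,32,200) for u,v in L]
cv2.imwrite("pics/c0.png",np.vstack([np.hstack(a[:4]),np.hstack(a[4:])]))
ci=camera_info("top")
for (u,v) in L: print(u,v,unproj(ci,(u,v),0.01).round(3))
E
```

```text
264 196 [0.647 0.122 0.01 ]
181 325 [0.346 0.32  0.01 ]
456 313 [ 0.36  -0.319  0.01 ]
471 238 [ 0.534 -0.364  0.01 ]
268 277 [0.453 0.115 0.01 ]
365 270 [ 0.465 -0.113  0.01 ]
374 205 [ 0.618 -0.139  0.01 ]
176 241 [0.544 0.333 0.01 ]
```

View pics/c0.png

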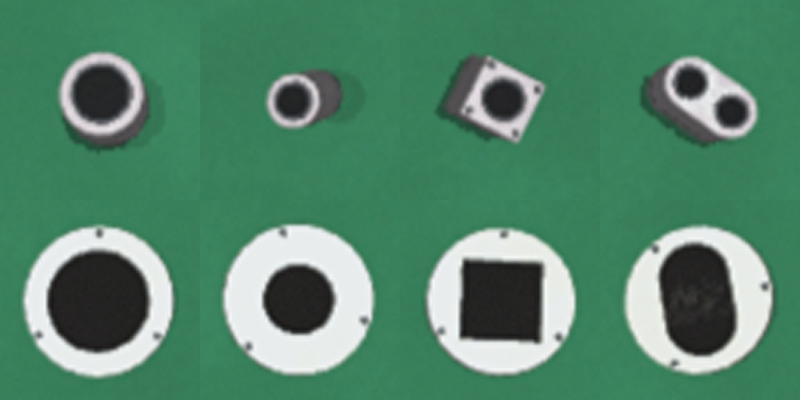

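```bash
cat >> h.py <<'E'
S=0.0004;N=320
def rect(ci,im,x,y,z):
    w=S*N/2
    P=np.array([[x+w,y+w,z],[x+w,y-w,z],[x-w,y-w,z],[x-w,y+w,z]])  # TL,TR,BR,BL : up=+x,right=-y
    H=cv2.getPerspectiveTransform(np.float32([[0,0],[N,0],[N,N],[0,N]]),proj(ci,P).astype(np.float32))
    return cv2.warpPerspective(im,H,(N,N),flags=cv2.INTER_CUBIC|cv2.WARP_INVERSE_MAP)
def blob(mask):
    n,l,s,c=cv2.connectedComponentsWithStats(mask.astype(np.uint8))
    k=1+np.argmax(s[1:,4]-4*np.hypot(*(c[1:]-N/2).T)**1.0)
    ct,_=cv2.findContours((l==k).astype(np.uint8),cv2.RETR_EXTERNAL,cv2.CHAIN_APPROX_NONE)
    return max(ct,key=cv2.contourArea)
def meas(ci,im,x,y,z,kind):
    for _ in range(3):
        r=rect(ci,im,x,y,z); hsv=cv2.cvtColor(r,cv2.COLOR_BGR2HSV); g=r.max(2)
        if kind=='top':  m=(hsv[...,1]<70)&(g>150)
        elif kind=='disc': m=(hsv[...,1]<70)&(g>130)
        else: m=(g<95)
        c=blob(m); hull=cv2.convexHull(c)
        M=cv2.moments(hull); cx,cy=M['m10']/M['m00'],M['m01']/M['m00']
        x,y=x-(cy-N/2)*S,y-(cx-N/2)*S
    (a,b),(w,h),ang=cv2.minAreaRect(hull)
    # direction of long side in image -> world yaw. image vec (u,v) -> world (-v,-u)
    if w<h: ang+=90
    u,v=np.cos(np.radians(ang)),np.sin(np.radians(ang))
    yaw=np.degrees(np.arctan2(-u,-v))
    # second-moment yaw
    th=0.5*np.arctan2(2*M['mu11'],M['mu20']-M['mu02']); yaw2=np.degrees(np.arctan2(-np.cos(th),-np.sin(th)))
    cv2.drawContours(r,[hull],-1,(0,0,255),1)
    return x,y,max(w,h)*S*1e3,min(w,h)*S*1e3,yaw%180,yaw2%180,r
E
cat > m.py <<'E'
from h import *
L={'round_large':(.647,.122,.05,'top'),'round_small':(.346,.32,.06,'top'),'square':(.36,-.319,.048,'top'),'oblong':(.534,-.364,.044,'top'),
's_rl':(.453,.115,.011,'pad'),'s_rs':(.465,-.113,.011,'pad'),'s_sq':(.618,-.139,.011,'pad'),'s_ob':(.544,.333,.011,'pad')}
for cam in ["top","scene"]:
    im=cv2.imread(f"pics/{cam}0.png"); ci=camera_info(cam); rs=[]
    for k,(x,y,z,t) in L.items():
        for tt,zz in ([(t,z)] if t=='top' else [('disc',.008),(t,z)]):
            m=meas(ci,im,x,y,zz,tt); print(cam,k,tt,np.round(m[:2],4),np.round(m[2:6],1))
        rs.append(cv2.resize(m[6],(200,200)))
    cv2.imwrite(f"pics/r_{cam}.png",np.vstack([np.hstack(rs[:4]),np.hstack(rs[4:])]))
E
python3 m.py
```

```text
top round_large top [0.6445 0.1176] [ 61.2  61.2   0.  174.2]
top round_small top [0.3506 0.3102] [ 36.8  36.8   0.  158. ]
top square top [ 0.3638 -0.309 ] [ 46.1  45.9 151.4 112. ]
top oblong top [ 0.5335 -0.3592] [72.8 40.  51.8 51.5]
top s_rl disc [0.4536 0.1176] [113.8 113.8 132.7   8.5]
top s_rl pad [0.4536 0.1176] [ 75.   74.6 103.   95.2]
top s_rs disc [ 0.4662 -0.1105] [113.6 113.6   0.    2.2]
top s_rs pad [ 0.466  -0.1104] [51.2 50.4 90.  87.9]
top s_sq disc [ 0.6188 -0.1391] [113.8 113.7  54.5 173.2]
top s_sq pad [ 0.6185 -0.1389] [60.3 60.2 85.8 42.5]
top s_ob disc [0.5454 0.3359] [114.4 113.2   0.   13.1]
top s_ob pad [0.5451 0.3356] [85.5 52.7 10.  10.4]
scene round_large top [0.6482 0.1171] [ 62.9  61.8   3.  159.9]
scene round_small top [0.3558 0.3086] [ 41.   38.5 135.  157.7]
scene square top [ 0.3692 -0.3085] [ 49.7  47.6 150.3 135.3]
scene oblong top [ 0.5364 -0.3585] [73.8 40.5 52.  51.2]
scene s_rl disc [0.4609 0.1159] [122.4 113.  161.6 158.5]
scene s_rl pad [0.4594 0.1167] [ 77.1  75.7 156.5 155.1]
scene s_rs disc [ 0.4732 -0.1109] [121.2 112.8   0.  175.6]
scene s_rs pad [ 0.4717 -0.1106] [53.6 51.6  0.   2.3]
scene s_sq disc [ 0.6249 -0.1391] [118.8 112.4   0.  178.9]
scene s_sq pad [ 0.6238 -0.139 ] [ 62.7  60.8 175.8 179.2]
scene s_ob disc [0.5522 0.3331] [121.1 113.8 168.  143.1]
scene s_ob pad [0.5508 0.3342] [87.  54.2  9.5  8.3]
```

```bash
cat > plan.py <<'E'
import sys
from h import *
from scipy.spatial.transform import Rotation as Ro
def R_now(s): q=s["tool_rot"]; return Ro.from_quat([q[1],q[2],q[3],q[0]])
def plan(x,y,z,phi=None):
    s=state(); R=R_now(s); d=np.array([x,y,z])-s["position"]
    ty=R.as_matrix()[:,1]; cur=np.degrees(np.arctan2(ty[1],ty[0]))
    if phi is None: phi=cur
    dp=(phi-cur+90)%180-90   # world yaw change; tool z turn = -dp
    tgt=Ro.from_euler('z',dp,degrees=True)
    # target exact down
    p=np.radians(cur+dp); Y=np.array([np.cos(p),np.sin(p),0]); Z=np.array([0,0,-1.]); X=np.cross(Y,Z)
    Rt=Ro.from_matrix(np.c_[X,Y,Z])
    print("t",round(s["t"],2),"pos",s["position"].round(4),"phi",cur.round(1),"q",s["qpos"].round(2),"w",round(s["width"],3),"F",s["contact_force"].round(1))
    print("shift first in cm (tool axes now):",(R.inv().apply(d)*100).round(2)," total",np.linalg.norm(d)*100, " in target-oriented axes:",(Rt.inv().apply(d)*100).round(2))
    print("rotvec tool deg:",np.degrees((R.inv()*Rt).as_rotvec()).round(2))
if __name__=="__main__":
    a=[float(v) for v in sys.argv[1:]]; plan(*a)
E
python3 plan.py .353 .309 .236; python3 - <<'E'
from h import *
from plan import R_now
ci=camera_info("wrist");s=state();print(ci); o=-ci["R"].T@ci["t"]; R=R_now(s).as_matrix()
print("cam in tool",R.T@(o-s["position"]),(ci["R"]@R).round(3))
E
```

```text
t 0.1 pos [0.1326 0.5335 0.2352] phi 76.0 q [ 1.24  0.35  1.65  0.    1.14 -0.08] w 1.002 F [-0.1 -0.6  0.6]
shift first in cm (tool axes now): [-26.8  -16.46  -0.07]  total 31.456362734388676  in target-oriented axes: [-26.8  -16.46  -0.08]
rotvec tool deg: [-0.06 -0.01 -0.  ]
{'fov_y': 62.03171188878993, 'cx': 314.3911155936744, 'cy': 242.12832755075067, 'R': array([[ 2.41265769e-01,  9.70459047e-01, -2.57233869e-04],
       [ 9.26275399e-01, -2.30202190e-01,  2.98363598e-01],
       [ 2.89490438e-01, -7.22231925e-02, -9.54452250e-01]]), 't': array([-0.55081543, -0.03548146,  0.39163712])}
cam in tool [ 0.08301165  0.00103722 -0.14906739] [[ 0.     1.    -0.001]
 [-0.954 -0.    -0.298]
 [-0.298  0.001  0.954]]
```

>>> {"method": "carry_out", "body": {
  "motion": [-3.8, -2.3, 0, 0, 0, 0, -1, -3.8, -2.3, 0, 0, 0, 0, -1, -3.8, -2.3, 0, 0, 0, 0, -1, -3.8, -2.4, 0, 0, 0, 0, -1, -3.8, -2.4, 0, 0, 0, 0, -1, -3.8, -2.4, 0, 0, 0, 0, -1, -4, -2.4, 0, 0, 0, 0, -1, 0, 0, 0, 0, 0, 0, -1]
}}

```text
t: 0.9
position: [0.3557, 0.3058, 0.2355]
tool_rot: [0.0, 0.124, 0.992, -0.0]
contact_force: [-0.4, 1.1, -1.6]
width: 1.001
```

```bash
cat > w.py <<'E'
from h import *
from plan import R_now
import sys
# w.py tag kind x y z ...
def look(tag,items):
    ci=camera_info("wrist"); im=capture("wrist"); cv2.imwrite(f"pics/w_{tag}.png",im)
    rs=[]
    for kind,x,y,z in items:
        m=meas(ci,im,x,y,z,kind); print(tag,kind,np.round(m[:2],4),np.round(m[2:6],1)); rs.append(m[6])
    cv2.imwrite(f"pics/wr_{tag}.png",np.hstack([cv2.resize(im,(400,300))]+[cv2.resize(r,(300,300)) for r in rs[:1]]))
E
python3 -c "
from w import *
look('rs',[('top',.353,.309,.06)])"; python3 plan.py .353 .309 .03
```

```text
rs top [0.3647 0.3034] [20.7  6.1 52.5 53.7]
t 0.95 pos [0.3543 0.3073 0.2355] phi 75.8 q [ 0.62  0.2   1.85 -0.    1.09 -0.71] w 0.998 F [ 1.   0.8 -0.3]
shift first in cm (tool axes now): [ 0.16  0.14 20.55]  total 20.547225949173693  in target-oriented axes: [ 0.16  0.13 20.55]
rotvec tool deg: [-0.02 -0.01 -0.  ]
```

View pics/wr_rs.png

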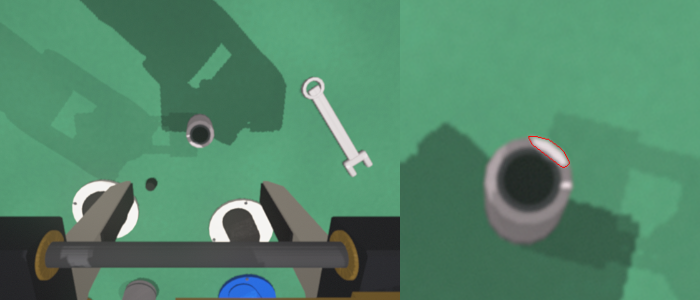

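```bash
sed -i "s/        else: m=(g<95)/        elif kind=='lens': m=(g<75)\n        elif kind=='grey': m=(hsv[...,1]<70)\n        else: m=(g<95)/" h.py
python3 -c "
from h import *
ci=camera_info('wrist'); im=cv2.imread('pics/w_rs.png')
o=[]
for k,z in (('lens',.06),('grey',.06),('pad',.011)):
    x,y=(.351,.3127) if k!='pad' else (.545,.335)
    m=meas(ci,im,x,y,z,k);print(k,np.round(m[:6],4));o.append(m[6])
m=meas(ci,im,.454,.117,.011,'pad');print(np.round(m[:6],4));o.append(m[6])
for cam in ['top','scene']:
    im=cv2.imread(f'pics/{cam}0.png')
    for n,x,y,z in (('rs',.353,.309,.06),('rl',.646,.117,.05),('sq',.366,-.3085,.048)):
        print(cam,n,np.round(meas(camera_info(cam),im,x,y,z,'lens')[:4],4))
cv2.imwrite('pics/t1.png',cv2.resize(np.hstack(o),(800,200)))
"
```

```text
lens [ 0.3504  0.3142 25.5899 24.4287 53.7462 48.2182]
grey [  0.3464   0.315   46.4     38.4      0.     168.0272]
pad [  0.5755   0.3347 127.6    127.6      0.      53.2955]
[  0.5088   0.136  127.6    127.6      0.     128.3656]
top rs [ 0.3504  0.3102 22.     22.    ]
top rl [ 0.6443  0.1179 39.6    39.2   ]
top sq [ 0.3639 -0.309  26.5872 26.0215]
scene rs [ 0.3541  0.3094 22.7528 22.0295]
scene rl [ 0.6465  0.1178 40.414  40.3271]
scene sq [ 0.367  -0.3088 26.8    26.    ]
```

View pics/t1.png

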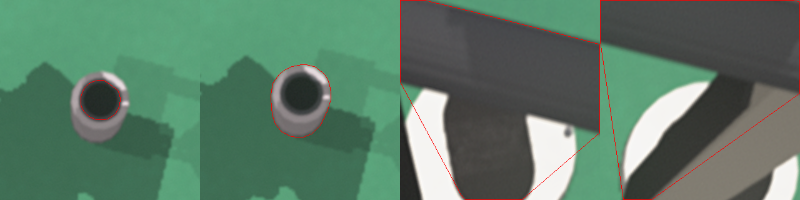

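```bash
python3 -c "
from h import *
print(state()['position'])
ci=camera_info('wrist'); im=capture('wrist'); cv2.imwrite('pics/w_rs2.png',im)
print(state()['position'])
m=meas(ci,im,.351,.312,.06,'lens');print(np.round(m[:6],4))
m=meas(ci,im,.351,.312,.06,'grey');print(np.round(m[:6],4))
"
```

```text
[0.3542637  0.3073161  0.23546147]
[0.3533095  0.30830211 0.23544309]
[ 0.3519  0.3127 25.7381 23.7412 56.3099 52.6048]
[  0.348    0.3134  47.1424  38.4333   2.3859 167.084 ]
```

```bash
python3 plan.py .352 .311 .035
```

```text
t 1.0 pos [0.3533 0.3083 0.2354] phi 75.9 q [ 0.62  0.2   1.85  0.    1.09 -0.71] w 1.002 F [-0.2  1.3  0.5]
shift first in cm (tool axes now): [ 0.18  0.24 20.04]  total 20.04655207011182  in target-oriented axes: [ 0.19  0.23 20.04]
rotvec tool deg: [-0.02 -0.03 -0.  ]
```

>>> {"method": "carry_out", "body": {
  "motion": [0.1, 0.2, 5, 0, 0, 0, -1, 0, 0, 5, 0, 0, 0, -1, 0, 0, 4, 0, 0, 0, -1, 0, 0, 3, 0, 0, 0, -1, 0, 0, 2, 0, 0, 0, -1, 0, 0, 1, 0, 0, 0, -1, 0, 0, 0, 0, 0, 0, -1, 0, 0, 0, 0, 0, 0, -1]
}}

```text
t: 1.8
position: [0.3525, 0.3118, 0.0364]
tool_rot: [0.0, 0.121, 0.993, 0.0]
contact_force: [-0.4, -0.0, -0.2]
width: 0.998
```

```bash
python3 plan.py .352 .311 .035; python3 -c "
from h import *
im=capture('wrist'); cv2.imwrite('pics/w3.png',im)"
```

```text
t 1.8 pos [0.3525 0.3118 0.0364] phi 76.1 q [ 0.63  0.54  1.99  0.    0.61 -0.7 ] w 0.998 F [-0.4 -0.  -0.2]
shift first in cm (tool axes now): [ 0.03 -0.09  0.14]  total 0.16709383945144227  in target-oriented axes: [ 0.03 -0.09  0.14]
rotvec tool deg: [ 0.04  0.03 -0.  ]
```

View pics/w3.png

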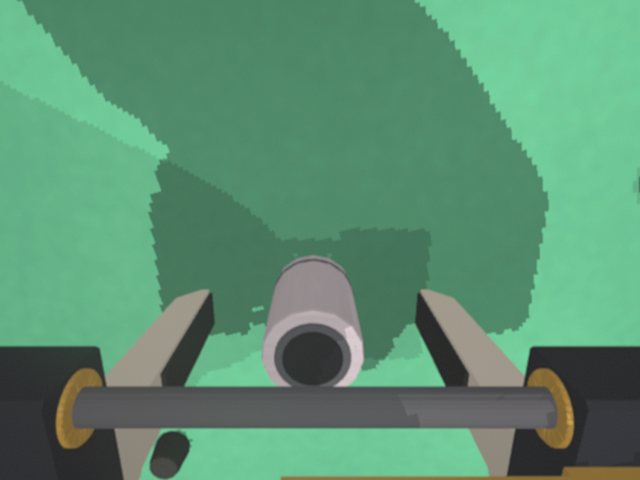

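The small round housing (lens at 312,357) stands between the open jaws. I'm closing and lifting.

>>> {"method": "carry_out", "body": {
  "motion": [0, 0, 0, 0, 0, 0, 1, 0, 0, 0, 0, 0, 0, 1, 0, 0, 0, 0, 0, 0, 1, 0, 0, 0, 0, 0, 0, 1, 0, 0, 0, 0, 0, 0, 1, 0, 0, 0, 0, 0, 0, 1, 0, 0, -0.5, 0, 0, 0, 1, 0, 0, -2, 0, 0, 0, 1]
}}

```text
t: 2.65
position: [0.3516, 0.3104, 0.0599]
tool_rot: [-0.001, 0.122, 0.993, -0.001]
contact_force: [0.0, -0.1, -1.7]
width: 0.404
```

```bash
python3 plan.py .468 -.1105 .14
```

```text
t 2.65 pos [0.3516 0.3104 0.0599] phi 76.0 q [ 0.62  0.49  1.99 -0.    0.67 -0.7 ] w 0.404 F [ 0.  -0.1 -1.7]
shift first in cm (tool axes now): [-21.44 -38.06  -7.96]  total 44.40048945385824  in target-oriented axes: [-21.46 -38.04  -8.01]
rotvec tool deg: [-0.15 -0.12 -0.  ]
```

>>> {"method": "carry_out", "body": {
  "motion": [0, 0, -4, 0, 0, 0, 1, -1, -1.8, -4, 0, 0, 0, 1, -2.4, -4.3, 0, 0, 0, 0, 1, -2.4, -4.3, 0, 0, 0, 0, 1, -2.4, -4.3, 0, 0, 0, 0, 1, -2.4, -4.3, 0, 0, 0, 0, 1, -2.4, -4.3, 0, 0, 0, 0, 1, -2.4, -4.3, 0, 0, 0, 0, 1]
}}

```text
t: 3.45
position: [0.4353, 0.0041, 0.141]
tool_rot: [0.0, 0.122, 0.993, 0.0]
contact_force: [1.2, 0.4, -1.8]
width: 0.405
```

>>> {"method": "carry_out", "body": {
  "motion": [-2, -3.5, 0, 0, 0, 0, 1, -2, -3.5, 0, 0, 0, 0, 1, -2, -3.5, 0, 0, 0, 0, 1, 0, 0, 0, 0, 0, 0, 1, 0, 0, 0, 0, 0, 0, 1, 0, 0, 0, 0, 0, 0, 1, 0, 0, 0, 0, 0, 0, 1, 0, 0, 0, 0, 0, 0, 1]
}}

```text
t: 4.25
position: [0.4681, -0.1095, 0.1408]
tool_rot: [-0.0, 0.121, 0.993, 0.0]
contact_force: [0.2, -0.2, -2.1]
width: 0.407
```

```bash
python3 plan.py .468 -.1105 .048; python3 -c "
from h import *
ci=camera_info('wrist'); im=capture('wrist'); cv2.imwrite('pics/w4.png',im)
o=[]
for k,z,zz in (('disc',.008,0),('pad',.011,0),('lens',.165,0)):
    m=meas(ci,im,.468,-.1105,z,k);print(k,np.round(m[:6],4)); o.append(cv2.resize(m[6],(200,200)))
cv2.imwrite('pics/t4.png',np.hstack([cv2.resize(im,(268,200))]+o))
"
```

```text
t 4.25 pos [ 0.4681 -0.1095  0.1408] phi 76.1 q [-0.33  0.36  1.92  0.    0.87 -1.65] w 0.407 F [ 0.2 -0.2 -2.1]
shift first in cm (tool axes now): [-0.01 -0.1   9.28]  total 9.279882865989467  in target-oriented axes: [-0.01 -0.1   9.28]
rotvec tool deg: [ 0. -0.  0.]
disc [ 4.867000e-01 -1.126000e-01  1.276000e+02  1.236000e+02  0.000000e+00
  1.530708e+02]
pad [ 0.4652 -0.1077 52.367  43.284  76.5514 76.7375]
lens [ 5.74400e-01 -7.95000e-02  1.27600e+02  9.68000e+01  9.00000e+01
  7.80263e+01]
```

View pics/t4.png

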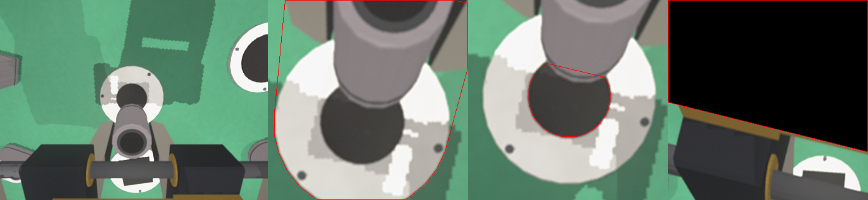

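```bash
cat > circ.py <<'E'
from h import *
def circ(ci,im,x,y,z,thr,rad,dark=True,save=None,tol=.0025):
    r=rect(ci,im,x,y,z); g=r.max(2)
    e=cv2.Canny(cv2.GaussianBlur(g,(5,5),0),40,100)
    v,u=np.nonzero(e); X=x-(v-N/2)*S; Y=y-(u-N/2)*S
    # consensus search of fixed radius, then refine with lsq
    best=None
    for dx in np.arange(-.012,.0121,.001):
        for dy in np.arange(-.012,.0121,.001):
            d=abs(np.hypot(X-x-dx,Y-y-dy)-rad); s=np.exp(-(d/.0012)**2).sum()
            if best is None or s>best[0]: best=(s,x+dx,y+dy)
    from scipy.optimize import least_squares
    k=abs(np.hypot(X-best[1],Y-best[2])-rad)<tol
    o=least_squares(lambda p:np.hypot(X[k]-p[0],Y[k]-p[1])-p[2],[best[1],best[2],rad],loss='soft_l1',f_scale=.0005)
    return o.x.round(4),int(k.sum())
E
python3 -c "
from circ import *
im=cv2.imread('pics/w4.png');ci=camera_info('wrist')
print(circ(ci,im,.468,-.1105,.011,95,.027)); print(circ(ci,im,.468,-.1105,.008,95,.056))
for c in ['top','scene']:
    i2=cv2.imread(f'pics/{c}0.png');cc=camera_info(c)
    print(c,circ(cc,i2,.468,-.1105,.011,95,.027),circ(cc,i2,.468,-.1105,.008,95,.056))
"; python3 plan.py .468 -.1105 .048
```

```text
(array([ 0.468 , -0.1086,  0.0268]), 449)
(array([ 0.4687, -0.1086,  0.0559]), 930)
top (array([ 0.4662, -0.1105,  0.0264]), 491) (array([ 0.4665, -0.1109,  0.0558]), 1001)
scene (array([ 0.4716, -0.1107,  0.0272]), 495) (array([ 0.4702, -0.1108,  0.0562]), 958)
t 4.3 pos [ 0.4681 -0.1096  0.1408] phi 76.1 q [-0.33  0.36  1.92  0.    0.87 -1.66] w 0.401 F [ 0.2 -0.6 -2.4]
shift first in cm (tool axes now): [-0.01 -0.09  9.28]  total 9.278060182416267  in target-oriented axes: [-0.01 -0.09  9.28]
rotvec tool deg: [ 0. -0.  0.]
```

>>> {"method": "carry_out", "body": {
  "motion": [0, 0, 4, 0, 0, 0, 1, 0, 0, 3, 0, 0, 0, 1, 0, 0, 1.5, 0, 0, 0, 1, 0, 0, 0.6, 0, 0, 0, 1, 0, 0, 0.25, 0, 0, 0, 1, 0, 0, 0, 0, 0, 0, 1, 0, 0, 0, 0, 0, 0, 1, 0, 0, 0, 0, 0, 0, 1]
}}

```text
t: 5.1
position: [0.4704, -0.1105, 0.0495]
tool_rot: [0.003, 0.121, 0.993, -0.0]
contact_force: [-1.6, 2.0, 25.8]
width: 0.404
```

>>> {"method": "carry_out", "body": {
  "motion": [0, 0, -0.1, 0, 0, 0, 1, 0, 0, -0.1, 0, 0, 0, 1, 0, 0, 0, 0, 0, 0, 1, 0, 0, 0, 0, 0, 0, 1, 0, 0, 0, 0, 0, 0, 1, 0, 0, 0, 0, 0, 0, 1, 0, 0, 0, 0, 0, 0, 1, 0, 0, 0, 0, 0, 0, 1]
}}

```text
t: 5.9
position: [0.4685, -0.1101, 0.0496]
tool_rot: [0.0, 0.121, 0.993, 0.0]
contact_force: [-0.6, 1.3, 8.5]
width: 0.406
```

```bash
python3 plan.py .468 -.1105 .048; python3 -c "
from h import *
a=capture('wrist');b=capture('scene')
cv2.imwrite('pics/t5.png',np.hstack([cv2.resize(a,(400,300)),cv2.resize(crop(b,258,235,60),(300,300))]))"
```

```text
t 5.9 pos [ 0.4685 -0.1101  0.0496] phi 76.0 q [-0.33  0.52  1.96  0.    0.66 -1.66] w 0.406 F [-0.6  1.3  8.5]
shift first in cm (tool axes now): [ 0.04 -0.05  0.16]  total 0.1713650925065247  in target-oriented axes: [ 0.04 -0.05  0.16]
rotvec tool deg: [ 0.01  0.04 -0.  ]
```

View pics/t5.png

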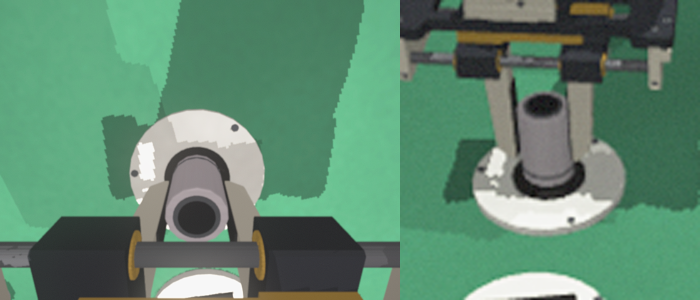

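The housing stands upright on the small round pad, with black showing all round its foot. Releasing.

>>> {"method": "carry_out", "body": {
  "motion": [0, 0, 0, 0, 0, 0, -1, 0, 0, 0, 0, 0, 0, -1, 0, 0, 0, 0, 0, 0, -1, 0, 0, 0, 0, 0, 0, -1, 0, 0, -2, 0, 0, 0, -1, 0, 0, -4, 0, 0, 0, -1, 0, 0, -4, 0, 0, 0, -1, 0, 0, -4, 0, 0, 0, -1]
}}

```text
t: 6.8
position: [0.4678, -0.1102, 0.1906]
tool_rot: [-0.0, 0.122, 0.993, 0.0]
contact_force: [0.1, -0.1, -0.7]
width: 0.994
```

```bash
python3 plan.py .3655 -.309 .19 150.8;python3 plan.py .3655 -.309 .19 60.8; python3 -c "
from circ import *
im=capture('top');ci=camera_info('top')
print(meas(ci,im,.4675,-.110,.071,'lens')[:4])
im=capture('scene');ci=camera_info('scene')
print(meas(ci,im,.4675,-.110,.071,'lens')[:4])
cv2.imwrite('pics/s6.png',im)"
```

```text
t 6.8 pos [ 0.4678 -0.1102  0.1906] phi 76.0 q [-0.33  0.28  1.87 -0.    0.99 -1.66] w 0.994 F [ 0.1 -0.1 -0.7]
shift first in cm (tool axes now): [  5.13 -21.76   0.06]  total 22.360444727136045  in target-oriented axes: [22.35 -0.77  0.06]
rotvec tool deg: [ 2.000e-02 -3.000e-02 -7.477e+01]
t 6.8 pos [ 0.4678 -0.1102  0.1906] phi 76.0 q [-0.33  0.28  1.87 -0.    0.99 -1.66] w 0.994 F [ 0.1 -0.1 -0.7]
shift first in cm (tool axes now): [  5.13 -21.76   0.06]  total 22.360444727136045  in target-oriented axes: [ -0.77 -22.35   0.06]
rotvec tool deg: [-0.   -0.03 15.23]
(0.49928903453551315, -0.0541261161384609, 134.27435302734375, 57.38583984375)
(0.4663792251251909, -0.11006078022419907, 25.708776855468752, 25.514747619628906)
```

```bash
python3 -c "
from circ import *
print(state()['position'])
ci=camera_info('wrist');im=capture('wrist')
print(state()['position'])
cv2.imwrite('pics/w6.png',im)
print(np.round(meas(ci,im,.4675,-.110,.071,'lens')[:4],4), circ(ci,im,.468,-.11,.008,95,.056), circ(ci,im,.467,-.11,.071,95,.019),circ(ci,im,.467,-.11,.011,95,.027))
b=cv2.imread('pics/s6.png'); ci=camera_info('scene')
print(circ(ci,b,.468,-.11,.008,95,.056), circ(ci,b,.467,-.11,.071,95,.019),circ(ci,b,.467,-.11,.011,95,.027),circ(ci,b,.467,-.11,.011,95,.019))
cv2.imwrite('pics/t6.png',np.hstack([cv2.resize(im,(400,300)),cv2.resize(crop(b,258,235,60),(300,300))]))"
```

```text
[ 0.47020848 -0.11096146  0.1936766 ]
[ 0.46914946 -0.11059933  0.1911277 ]
[ 0.4651 -0.1078 25.2    24.8   ] (array([ 0.4682, -0.1083,  0.0557]), 1054) (array([ 0.4625, -0.1072,  0.0193]), 298) (array([ 0.468 , -0.1083,  0.0268]), 448)
(array([ 0.4707, -0.1109,  0.0559]), 730) (array([ 0.469 , -0.1047,  0.019 ]), 128) (array([ 0.4717, -0.1108,  0.0271]), 413) (array([ 0.4653, -0.1102,  0.0193]), 181)
```

View pics/t6.png

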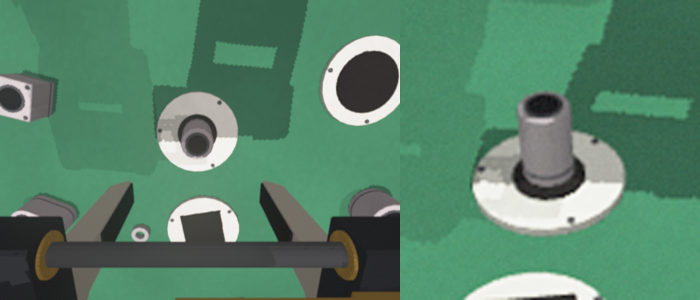

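```bash
python3 -c "
from h import *
b=cv2.imread('pics/s6.png');a=cv2.imread('pics/w6.png')
cb=camera_info('scene')
cv2.imwrite('pics/t7.png',np.hstack([crop(a,317,210,40),cv2.resize(rect(cb,b,.468,-.11,.011),(400,400))]))"
```

```text
(no output)
```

View pics/t7.png

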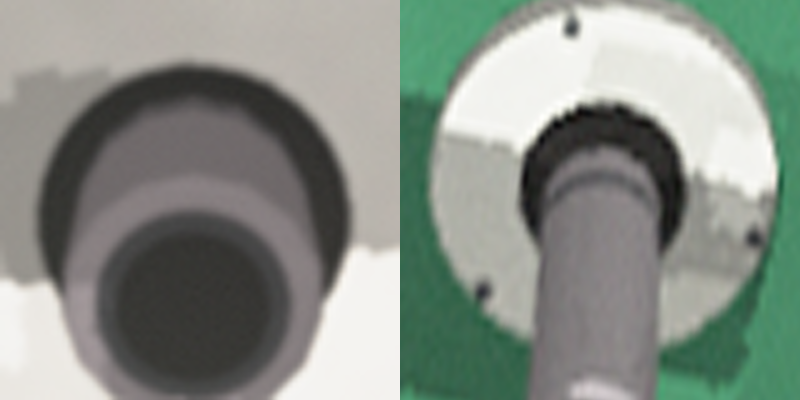

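The small round housing stands about 4 mm off the pad's centre, toward the base. It is still wholly on the pad, but I'll regrip and centre it.

>>> {"method": "carry_out", "body": {
  "motion": [0.4, -0.1, 5, 0, 0, 0, -1, 0, 0, 5, 0, 0, 0, -1, 0, 0, 3, 0, 0, 0, -1, 0, 0, 1, 0, 0, 0, -1, 0, 0, 0, 0, 0, 0, -1, 0, 0, 0, 0, 0, 0, -1, 0, 0, 0, 0, 0, 0, -1, 0, 0, 0, 0, 0, 0, 1]
}}

```text
t: 7.75
position: [0.4647, -0.1105, 0.0505]
tool_rot: [0.001, 0.122, 0.993, -0.0]
contact_force: [-0.2, -0.1, -0.1]
width: 0.954
```

>>> {"method": "carry_out", "body": {
  "motion": [0, 0, 0, 0, 0, 0, 1, 0, 0, 0, 0, 0, 0, 1, 0, 0, 0, 0, 0, 0, 1, 0, 0, 0, 0, 0, 0, 1, 0, 0, 0, 0, 0, 0, 1, 0, 0, 0, 0, 0, 0, 1, 0, 0, 0, 0, 0, 0, 1, 0, 0, 0, 0, 0, 0, 1]
}}

```text
t: 8.55
position: [0.4641, -0.1103, 0.0493]
tool_rot: [-0.0, 0.122, 0.993, 0.0]
contact_force: [1.0, 0.8, -0.6]
width: 0.404
```

```bash
python3 plan.py .4685 -.1096 .055
```

```text
t 8.55 pos [ 0.4641 -0.1103  0.0493] phi 76.0 q [-0.33  0.52  1.97  0.    0.65 -1.66] w 0.404 F [ 1.   0.8 -0.6]
shift first in cm (tool axes now): [-0.41  0.17 -0.57]  total 0.7218290101320841  in target-oriented axes: [-0.41  0.17 -0.57]
rotvec tool deg: [ 0. -0.  0.]
```

Lift 4 mm, shift +4 mm in x, lower and release.

>>> {"method": "carry_out", "body": {
  "motion": [0, 0, -0.4, 0, 0, 0, 1, 0, 0, 0, 0, 0, 0, 1, -0.4, 0.1, 0, 0, 0, 0, 1, 0, 0, 0, 0, 0, 0, 1, 0, 0, 0, 0, 0, 0, 1, 0, 0, 0.3, 0, 0, 0, 1, 0, 0, 0, 0, 0, 0, 1, 0, 0, 0, 0, 0, 0, 1]
}}

```text
t: 9.35
position: [0.4681, -0.1103, 0.0502]
tool_rot: [-0.0, 0.122, 0.993, 0.0]
contact_force: [0.8, 0.2, -2.0]
width: 0.399
```

>>> {"method": "carry_out", "body": {
  "motion": [0, 0, 0, 0, 0, 0, -1, 0, 0, 0, 0, 0, 0, -1, 0, 0, 0, 0, 0, 0, -1, 0, 0, 0, 0, 0, 0, -1, 0, 0, -3, 0, 0, 0, -1, 0, 0, -4, 0, 0, 0, -1, 0, 0, -4, 0, 0, 0, -1, 0, 0, -3, 0, 0, 0, -1]
}}

```text
t: 10.15
position: [0.4685, -0.1104, 0.1928]
tool_rot: [0.001, 0.122, 0.993, -0.0]
contact_force: [1.3, -0.6, 0.1]
width: 0.993
```

```bash
python3 plan.py .3655 -.309 .19 60.8; python3 -c "
from circ import *
a=capture('wrist');b=capture('scene')
cb=camera_info('scene');print(np.round(meas(cb,b,.4675,-.110,.071,'lens')[:4],4))
cv2.imwrite('pics/t8.png',np.hstack([crop(a,317,210,50),cv2.resize(rect(cb,b,.468,-.11,.011),(400,400))]))"
```

```text
t 10.15 pos [ 0.4685 -0.1104  0.1928] phi 76.0 q [-0.33  0.28  1.87 -0.    0.99 -1.66] w 0.993 F [ 1.3 -0.6  0.1]
shift first in cm (tool axes now): [  5.2  -21.76   0.27]  total 22.37348652471049  in target-oriented axes: [ -0.7  -22.36   0.28]
rotvec tool deg: [ 0.    0.11 15.23]
[ 0.4698 -0.1111 25.7745 25.1803]
```

View pics/t8.png

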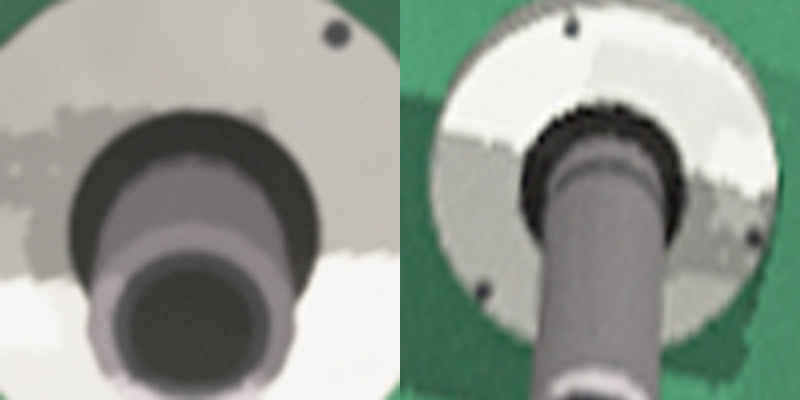

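>>> {"method": "carry_out", "body": {
  "motion": [1.1, -4.4, 0, 0, 0, 0, -1, 1.1, -4.4, 0, 0, 0, 0, -1, 1.1, -4.3, 0, 0, 0, 0, -1, 1.0, -4.3, 0, 0, 0, 0, -1, 1.0, -4.3, 0, 0, 0, 0, -1, 0, 0, 0, 0, 0, 7.6, -1, 0, 0, 0, 0, 0, 7.6, -1, 0, 0, 0, 0, 0, 0, -1]
}}

```text
t: 11.05
position: [0.3639, -0.3081, 0.1894]
tool_rot: [-0.001, 0.253, 0.967, 0.0]
contact_force: [-0.4, 0.2, 0.3]
width: 0.999
```

>>> {"method": "carry_out", "body": {
  "motion": [0, 0, 0, 0, 0, 0, -1, 0, 0, 0, 0, 0, 0, -1, 0, 0, 0, 0, 0, 0, -1, 0, 0, 0, 0, 0, 0, -1, 0, 0, 0, 0, 0, 0, -1, 0, 0, 0, 0, 0, 0, -1, 0, 0, 0, 0, 0, 0, -1, 0, 0, 0, 0, 0, 0, -1]
}}

```text
t: 11.85
position: [0.3644, -0.3081, 0.1903]
tool_rot: [-0.0, 0.252, 0.968, 0.0]
contact_force: [0.0, -0.2, -0.2]
width: 0.995
```

```bash
python3 plan.py .3645 -.309 .03 61; python3 -c "
from circ import *
ci=camera_info('wrist');im=capture('wrist');cv2.imwrite('pics/w9.png',im)
o=[]
for k in ['lens','top','grey']:
  m=meas(ci,im,.3645,-.309,.048,k);print(k,np.round(m[:6],4));o.append(cv2.resize(m[6],(200,200)))
cv2.imwrite('pics/t9.png',np.hstack([cv2.resize(im,(267,200))]+o))
b=capture('top');ci=camera_info('top');print(np.round(meas(ci,b,.4675,-.110,.071,'lens')[:4],4))"
```

```text
t 11.85 pos [ 0.3644 -0.3081  0.1903] phi 60.8 q [-0.8   0.28  1.88  0.    0.98 -1.86] w 0.995 F [ 0.  -0.2 -0.2]
shift first in cm (tool axes now): [-0.06 -0.08 16.03]  total 16.033895262314637  in target-oriented axes: [-0.06 -0.08 16.03]
rotvec tool deg: [ 0.   -0.   -0.16]
lens [ 0.3654 -0.306  27.3695 27.3695 26.565  51.6631]
top [ 0.3757 -0.3122 46.7363 25.2039 60.2551 59.529 ]
grey [  0.3628  -0.3048  54.9983  47.0038 151.2202 150.6413]
[ 0.4614 -0.1001 46.8615 34.499 ]
```

View pics/t9.png

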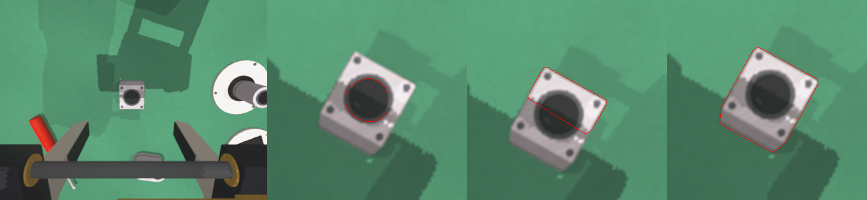

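>>> {"method": "carry_out", "body": {
  "motion": [0, 0, 5, 0, 0, 0, -1, 0, 0, 5, 0, 0, 0, -1, 0, 0, 4, 0, 0, 0, -1, 0, 0, 2, 0, 0, 0, -1, 0, 0, 0, 0, 0, 0, -1, 0, 0, 0, 0, 0, 0, -1, 0, 0, 0, 0, 0, 0, -1, 0, 0, 0, 0, 0, 0, -1]
}}

```text
t: 12.75
position: [0.365, -0.3087, 0.0317]
tool_rot: [0.001, 0.252, 0.968, -0.001]
contact_force: [0.1, -0.3, -0.1]
width: 1.001
```

>>> {"method": "carry_out", "body": {
  "motion": [0, 0, 0, 0, 0, 0, 1, 0, 0, 0, 0, 0, 0, 1, 0, 0, 0, 0, 0, 0, 1, 0, 0, 0, 0, 0, 0, 1, 0, 0, 0, 0, 0, 0, 1, 0, 0, 0, 0, 0, 0, 1, 0, 0, 0, 0, 0, 0, 1, 0, 0, 0, 0, 0, 0, 1]
}}

```text
t: 13.55
position: [0.3644, -0.308, 0.0303]
tool_rot: [-0.0, 0.252, 0.968, 0.0]
contact_force: [0.2, 1.6, 0.2]
width: 0.488
```

```bash
python3 plan.py .6208 -.139 .14 85.8; python3 plan.py .6208 -.139 .14 -4.2;python3 -c "
from circ import *
ci=camera_info('wrist');im=capture('wrist')
m=meas(ci,im,.365,-.308,.048,'lens');print(np.round(m[:6],4))
cv2.imwrite('pics/t10.png',im)"
```

```text
t 13.55 pos [ 0.3644 -0.308   0.0303] phi 60.8 q [-0.8   0.56  1.97  0.    0.61 -1.86] w 0.488 F [0.2 1.6 0.2]
shift first in cm (tool axes now): [-14.15  27.26 -10.97]  total 32.60985755640996  in target-oriented axes: [-24.33  18.74 -10.97]
rotvec tool deg: [  0.    -0.   -24.97]
t 13.55 pos [ 0.3644 -0.308   0.0303] phi 60.8 q [-0.8   0.56  1.97  0.    0.61 -1.86] w 0.488 F [0.2 1.6 0.2]
shift first in cm (tool axes now): [-14.15  27.26 -10.97]  total 32.60985755640996  in target-oriented axes: [ 18.74  24.33 -10.97]
rotvec tool deg: [ 0.000e+00 -1.000e-02  6.503e+01]
[  0.452   -0.2506 127.6     98.      90.     103.3689]
```

View pics/t10.png

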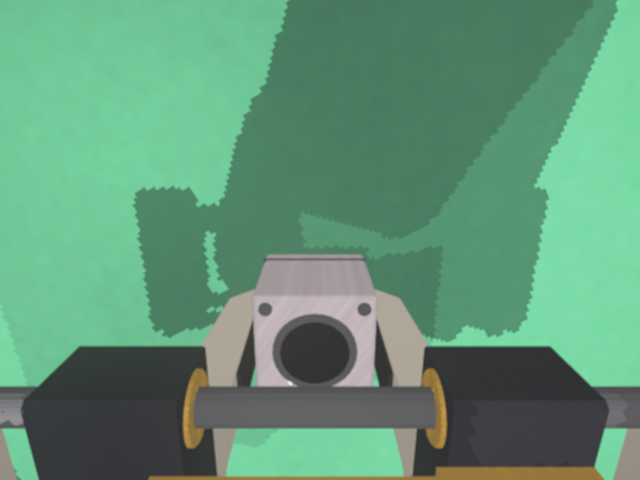

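```bash
python3 -c "
from h import *
ci=camera_info('wrist');print(unproj(ci,(315,352),.048),state()['position'])"
```

```text
[ 0.36614565 -0.30733367  0.048     ] [ 0.36440222 -0.30804204  0.03034289]
```

>>> {"method": "carry_out", "body": {
  "motion": [0, 0, -3, 0, 0, 0, 1, 0, 0, -4, 0, 0, 0, 1, 0, 0, -4, 0, 0, 0, 1, -2, 3.9, 0, 0, 0, 0, 1, -2, 3.9, 0, 0, 0, 0, 1, -2, 3.9, 0, 0, 0, 0, 1, -2, 3.9, 0, 0, 0, 0, 1, -2, 3.9, 0, 0, 0, 0, 1]
}}

```text
t: 14.4
position: [0.5479, -0.1852, 0.1401]
tool_rot: [-0.0, 0.252, 0.968, -0.0]
contact_force: [0.1, -1.3, -2.1]
width: 0.491
```

>>> {"method": "carry_out", "body": {
  "motion": [-2, 3.9, 0, 0, 0, 0, 1, -2.1, 3.9, 0, 0, 0, 0, 1, 0, 0, 0, 0, 0, -8.3, 1, 0, 0, 0, 0, 0, -8.3, 1, 0, 0, 0, 0, 0, -8.3, 1, 0, 0, 0, 0, 0, 0, 1, 0, 0, 0, 0, 0, 0, 1, 0, 0, 0, 0, 0, 0, 1]
}}

```text
t: 15.2
position: [0.6204, -0.1385, 0.1402]
tool_rot: [-0.0, 0.039, 0.999, 0.0]
contact_force: [-0.2, -0.1, -1.6]
width: 0.494
```

```bash
python3 plan.py .6205 -.139 .042 85.8; python3 -c "
from circ import *
ci=camera_info('wrist');im=capture('wrist');cv2.imwrite('pics/w11.png',im)
print(circ(ci,im,.6205,-.139,.008,95,.056))
r=rect(ci,im,.62,-.139,.011)
cv2.imwrite('pics/t11.png',np.hstack([cv2.resize(im,(400,300)),cv2.resize(r,(300,300))]))"
```

```text
t 15.2 pos [ 0.6204 -0.1385  0.1402] phi 85.5 q [-0.29  0.61  1.5  -0.    1.04 -1.79] w 0.494 F [-0.2 -0.1 -1.6]
shift first in cm (tool axes now): [-0.01 -0.05  9.82]  total 9.82339765438526  in target-oriented axes: [-0.01 -0.05  9.82]
rotvec tool deg: [ 0.   -0.02 -0.27]
(array([ 0.6212, -0.1369,  0.0558]), 839)
```

View pics/t11.png

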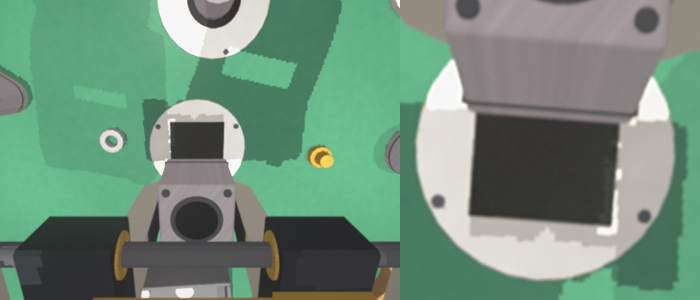

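>>> {"method": "carry_out", "body": {
  "motion": [0, 0, 4, 0, 0, 0, 1, 0, 0, 3, 0, 0, 0, 1, 0, 0, 1.5, 0, 0, 0, 1, 0, 0, 0.8, 0, 0, 0, 1, 0, 0, 0.3, 0, 0, 0, 1, 0, 0, 0, 0, 0, 0, 1, 0, 0, 0, 0, 0, 0, 1, 0, 0, 0, 0, 0, 0, 1]
}}

```text
t: 16.05
position: [0.6211, -0.1386, 0.0454]
tool_rot: [0.001, 0.037, 0.999, -0.0]
contact_force: [-0.9, -0.5, -2.1]
width: 0.49
```

```bash
python3 plan.py .6205 -.139 .042 85.8; python3 -c "
from circ import *
ci=camera_info('wrist');im=capture('wrist');b=capture('scene');cb=camera_info('scene')
cv2.imwrite('pics/t12.png',np.hstack([cv2.resize(im,(400,300)),cv2.resize(rect(cb,b,.622,-.139,.011),(300,300))]))"
```

```text
t 16.05 pos [ 0.6211 -0.1386  0.0454] phi 85.7 q [-0.29  0.73  1.54 -0.    0.87 -1.79] w 0.49 F [-0.9 -0.5 -2.1]
shift first in cm (tool axes now): [ 0.05 -0.05  0.34]  total 0.34384957412065537  in target-oriented axes: [ 0.05 -0.05  0.34]
rotvec tool deg: [-0.02  0.09 -0.07]
```

View pics/t12.png

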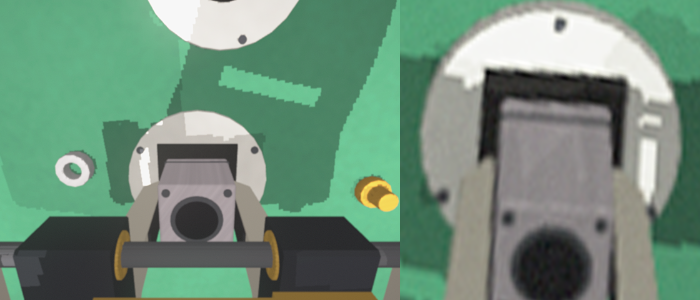

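>>> {"method": "carry_out", "body": {
  "motion": [0, 0, 0.1, 0, 0, 0, 1, 0, 0, 0.1, 0, 0, 0, 1, 0, 0, 0, 0, 0, 0, 1, 0, 0, 0, 0, 0, 0, 1, 0, 0, 0, 0, 0, 0, 1, 0, 0, 0, 0, 0, 0, 1, 0, 0, 0, 0, 0, 0, 1, 0, 0, 0, 0, 0, 0, 1]
}}

```text
t: 16.95
position: [0.6206, -0.1384, 0.0424]
tool_rot: [0.0, 0.037, 0.999, -0.0]
contact_force: [0.6, -0.4, -2.2]
width: 0.494
```

```bash
python3 plan.py .6205 -.139 .042 85.8; python3 -c "
from circ import *
ci=camera_info('wrist');im=capture('wrist');b=capture('scene');cb=camera_info('scene')
cv2.imwrite('pics/t13.png',np.hstack([crop(im,317,260,90),cv2.resize(rect(cb,b,.622,-.139,.011),(400,400))]))"
```

```text
t 16.95 pos [ 0.6206 -0.1384  0.0424] phi 85.7 q [-0.29  0.74  1.54 -0.    0.86 -1.79] w 0.494 F [ 0.6 -0.4 -2.2]
shift first in cm (tool axes now): [ 0.   -0.06  0.04]  total 0.06829767802078593  in target-oriented axes: [ 0.   -0.06  0.04]
rotvec tool deg: [-0.    0.   -0.07]
```

View pics/t13.png

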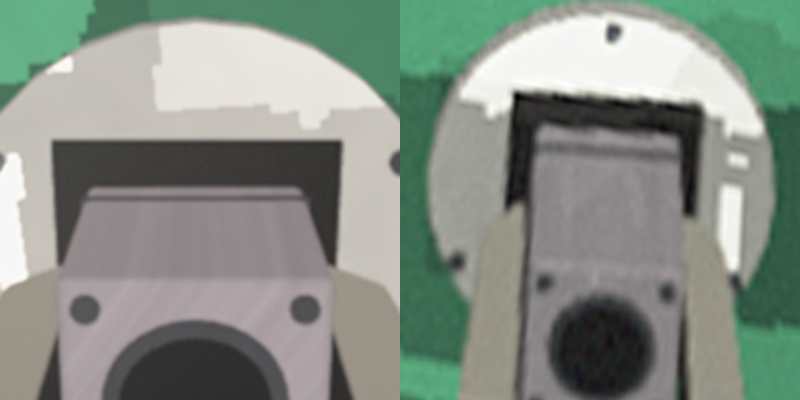

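>>> {"method": "carry_out", "body": {
  "motion": [0, 0, 0.1, 0, 0, 0, 1, 0, 0, 0, 0, 0, 0, 1, 0, 0, 0, 0, 0, 0, -1, 0, 0, 0, 0, 0, 0, -1, 0, 0, 0, 0, 0, 0, -1, 0, 0, 0, 0, 0, 0, -1, 0, 0, -3, 0, 0, 0, -1, 0, 0, -4, 0, 0, 0, -1]
}}

```text
t: 17.85
position: [0.6194, -0.1381, 0.1104]
tool_rot: [-0.002, 0.037, 0.999, 0.0]
contact_force: [0.2, 0.2, 0.6]
width: 0.96
```

>>> {"method": "carry_out", "body": {
  "motion": [0, 0, -4, 0, 0, 8.5, -1, 0, 0, -4, 0, 0, 8.5, -1, 0, 0, 0, 0, 0, 8.5, -1, 0, 0, 0, 0, 0, 8.5, -1, 0, 0, 0, 0, 0, 8.5, -1, 0, 0, 0, 0, 0, 8.5, -1, 0, 0, 0, 0, 0, 8.5, -1, 0, 0, 0, 0, 0, 8.5, -1]
}}

```text
t: 18.65
position: [0.6205, -0.1384, 0.1914]
tool_rot: [0.0, 0.592, 0.806, 0.0]
contact_force: [-0.1, 0.5, -0.1]
width: 1.001
```

```bash
python3 plan.py .535 -.359 .19 -38.3;  python3 -c "
from circ import *
b=capture('scene');cb=camera_info('scene')
print(np.round(meas(cb,b,.622,-.139,.059,'lens')[:4],4))
cv2.imwrite('pics/t14.png',cv2.resize(rect(cb,b,.622,-.139,.011),(400,400)))"
```

```text
t 18.65 pos [ 0.6205 -0.1384  0.1914] phi 17.4 q [-0.29  0.55  1.46  0.    1.13 -0.6 ] w 1.001 F [-0.1  0.5 -0.1]
shift first in cm (tool axes now): [-18.5  -14.75   0.14]  total 23.659452130861524  in target-oriented axes: [-22.61   6.96   0.14]
rotvec tool deg: [ 0.    0.   55.68]
[ 0.6222 -0.139  28.7047 27.4327]
```

View pics/t14.png

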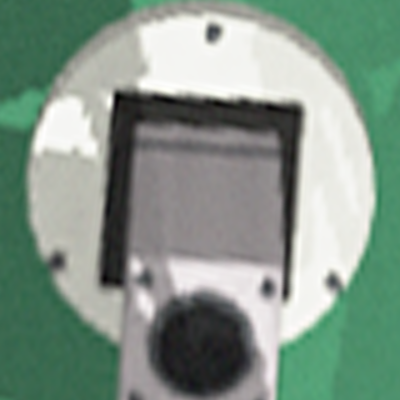

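>>> {"method": "carry_out", "body": {
  "motion": [-3.7, -2.9, 0, 0, 0, 0, -1, -3.7, -2.9, 0, 0, 0, 0, -1, -3.7, -3, 0, 0, 0, 0, -1, -3.7, -3, 0, 0, 0, 0, -1, -3.7, -3, 0, 0, 0, 0, -1, 0, 0, 0, 0, 0, 8, -1, 0, 0, 0, 0, 0, 8, -1, 0, 0, 0, 0, 0, 8, -1]
}}

```text
t: 19.5
position: [0.5356, -0.3602, 0.1913]
tool_rot: [-0.0, 0.746, 0.666, 0.0]
contact_force: [-0.3, -0.0, -0.6]
width: 1.002
```

>>> {"method": "carry_out", "body": {
  "motion": [0, 0, 0, 0, 0, 8, -1, 0, 0, 0, 0, 0, 8, -1, 0, 0, 0, 0, 0, 8, -1, 0, 0, 0, 0, 0, 8, -1, 0, 0, 0, 0, 0, 0, -1, 0, 0, 0, 0, 0, 0, -1, 0, 0, 0, 0, 0, 0, -1, 0, 0, 0, 0, 0, 0, -1]
}}

```text
t: 20.3
position: [0.5359, -0.3597, 0.1913]
tool_rot: [-0.0, 0.899, 0.437, -0.0]
contact_force: [0.3, 0.7, 0.6]
width: 1.001
```

```bash
python3 plan.py .535 -.359 .028 -38.3; python3 -c "
from circ import *
ci=camera_info('wrist');im=capture('wrist');cv2.imwrite('pics/w15.png',im)
o=[]
for k in ['top','grey']:
  m=meas(ci,im,.535,-.359,.044,k);print(k,np.round(m[:6],4));o.append(cv2.resize(m[6],(250,250)))
cv2.imwrite('pics/t15.png',np.hstack([cv2.resize(im,(267,250))]+o))"
```

```text
t 20.3 pos [ 0.5359 -0.3597  0.1913] phi -38.1 q [-0.66  0.57  1.43 -0.    1.15  0.  ] w 1.001 F [0.3 0.7 0.6]
shift first in cm (tool axes now): [-0.   -0.11 16.33]  total 16.33469498585251  in target-oriented axes: [-0.   -0.12 16.33]
rotvec tool deg: [-0.    0.    0.17]
top [ 0.5357 -0.3568 72.9404 38.6281 52.2532 54.056 ]
grey [ 0.5369 -0.3548 79.3913 39.9588 52.125  52.0318]
```

View pics/t15.png

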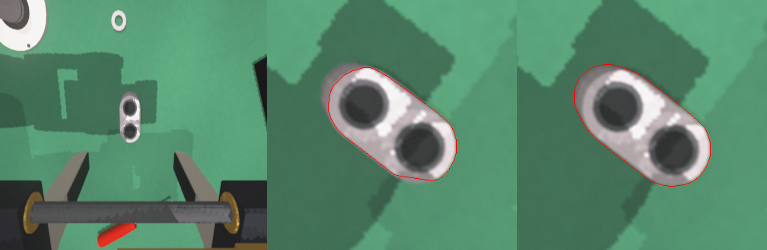

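>>> {"method": "carry_out", "body": {
  "motion": [0.1, -0.2, 5, 0, 0, 0, -1, 0, 0, 5, 0, 0, 0, -1, 0, 0, 4, 0, 0, 0, -1, 0, 0, 2.2, 0, 0, 0, -1, 0, 0, 0, 0, 0, 0, -1, 0, 0, 0, 0, 0, 0, -1, 0, 0, 0, 0, 0, 0, -1, 0, 0, 0, 0, 0, 0, -1]
}}

```text
t: 21.15
position: [0.5357, -0.3582, 0.0311]
tool_rot: [0.001, 0.9, 0.436, 0.001]
contact_force: [-0.1, -0.1, -0.2]
width: 1.001
```

>>> {"method": "carry_out", "body": {
  "motion": [0, 0, 0, 0, 0, 0, 1, 0, 0, 0, 0, 0, 0, 1, 0, 0, 0, 0, 0, 0, 1, 0, 0, 0, 0, 0, 0, 1, 0, 0, 0, 0, 0, 0, 1, 0, 0, 0, 0, 0, 0, 1, 0, 0, 0, 0, 0, 0, 1, 0, 0, 0, 0, 0, 0, 1]
}}

```text
t: 21.95
position: [0.535, -0.3577, 0.0294]
tool_rot: [-0.0, 0.9, 0.436, -0.0]
contact_force: [0.3, 0.6, -0.0]
width: 0.409
```

```bash
python3 plan.py .5475 .335 .14 -80.2; python3 -c "
from circ import *
ci=camera_info('wrist');im=capture('wrist');cv2.imwrite('pics/w16.png',im)
"
```

```text
t 21.95 pos [ 0.535  -0.3577  0.0294] phi -38.3 q [-0.66  0.77  1.52 -0.    0.85  0.01] w 0.409 F [ 0.3  0.6 -0. ]
shift first in cm (tool axes now): [ 55.16 -41.92 -11.06]  total 70.15673620445675  in target-oriented axes: [ 13.02 -68.04 -11.06]
rotvec tool deg: [-0.    0.   41.93]
```

View pics/w16.png

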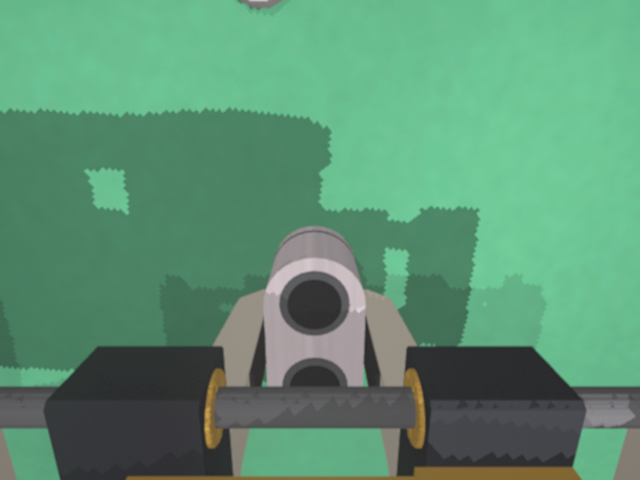

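>>> {"method": "carry_out", "body": {
  "motion": [0, 0, -3, 0, 0, 0, 1, 0, 0, -4, 0, 0, 0, 1, 0, 0, -4, 0, 0, 0, 1, 3.7, -2.8, 0, 0, 0, 0, 1, 3.7, -2.8, 0, 0, 0, 0, 1, 3.7, -2.8, 0, 0, 0, 0, 1, 3.7, -2.8, 0, 0, 0, 0, 1, 3.7, -2.8, 0, 0, 0, 0, 1]
}}

```text
t: 22.8
position: [0.5392, -0.1239, 0.1393]
tool_rot: [-0.0, 0.9, 0.436, -0.0]
contact_force: [1.2, 0.5, -3.1]
width: 0.411
```

>>> {"method": "carry_out", "body": {
  "motion": [3.7, -2.8, 0, 0, 0, 0, 1, 3.7, -2.8, 0, 0, 0, 0, 1, 3.7, -2.8, 0, 0, 0, 0, 1, 3.7, -2.8, 0, 0, 0, 0, 1, 3.7, -2.8, 0, 0, 0, 0, 1, 3.7, -2.8, 0, 0, 0, 0, 1, 3.7, -2.8, 0, 0, 0, 0, 1, 3.7, -2.8, 0, 0, 0, 0, 1]
}}

```text
t: 23.6
position: [0.5466, 0.2473, 0.1392]
tool_rot: [-0.0, 0.9, 0.436, -0.0]
contact_force: [0.2, -1.0, -3.0]
width: 0.408
```

>>> {"method": "carry_out", "body": {
  "motion": [3.7, -2.8, 0, 0, 0, 0, 1, 3.4, -2.7, 0, 0, 0, 0, 1, 0, 0, 0, 0, 0, 8.4, 1, 0, 0, 0, 0, 0, 8.4, 1, 0, 0, 0, 0, 0, 8.4, 1, 0, 0, 0, 0, 0, 8.4, 1, 0, 0, 0, 0, 0, 8.4, 1, 0, 0, 0, 0, 0, 0, 1]
}}

```text
t: 24.4
position: [0.5477, 0.3351, 0.139]
tool_rot: [0.0, 0.996, 0.084, -0.0]
contact_force: [-0.6, 0.0, -2.3]
width: 0.403
```

```bash
python3 plan.py .5475 .335 .041 -80.2
```

```text
t 24.4 pos [0.5477 0.3351 0.139 ] phi -80.4 q [ 0.48  0.62  1.48 -0.    1.04  1.88] w 0.403 F [-0.6  0.  -2.3]
shift first in cm (tool axes now): [-0.01  0.    9.8 ]  total 9.80165272146372  in target-oriented axes: [-0.02  0.    9.8 ]
rotvec tool deg: [ 0.01  0.04 -0.2 ]
```

```bash
python3 -c "
from circ import *
ci=camera_info('wrist');im=capture('wrist');cv2.imwrite('pics/w17.png',im)
print(circ(ci,im,.5475,.335,.008,95,.056))
r=rect(ci,im,.5475,.335,.011)
cv2.imwrite('pics/t17.png',np.hstack([cv2.resize(im,(400,300)),cv2.resize(r,(400,300))]))"
```

```text
(array([0.5479, 0.3385, 0.0557]), 841)
```

View pics/t17.png

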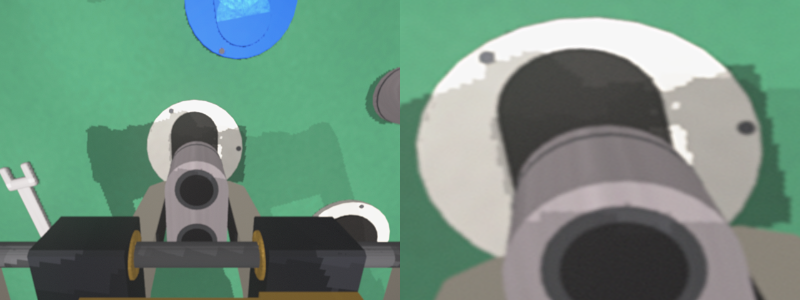

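>>> {"method": "carry_out", "body": {
  "motion": [0, -0.1, 4, 0, 0, 0, 1, 0, 0, 3, 0, 0, 0, 1, 0, 0, 1.5, 0, 0, 0, 1, 0, 0, 0.8, 0, 0, 0, 1, 0, 0, 0.3, 0, 0, 0, 1, 0, 0, 0, 0, 0, 0, 1, 0, 0, 0, 0, 0, 0, 1, 0, 0, 0, 0, 0, 0, 1]
}}

```text
t: 25.25
position: [0.5482, 0.3364, 0.0444]
tool_rot: [-0.0, 0.996, 0.085, 0.001]
contact_force: [-0.2, 0.1, -2.5]
width: 0.406
```

```bash
python3 plan.py .5475 .336 .041 -80.2; python3 -c "
from circ import *
ci=camera_info('wrist');im=capture('wrist');b=capture('scene');cb=camera_info('scene')
cv2.imwrite('pics/t18.png',np.hstack([crop(im,317,260,100),cv2.resize(rect(cb,b,.549,.335,.011),(400,400))]))"
```

```text
t 25.25 pos [0.5482 0.3364 0.0444] phi -80.3 q [ 0.48  0.75  1.52 -0.    0.87  1.88] w 0.406 F [-0.2  0.1 -2.5]
shift first in cm (tool axes now): [-0.08  0.03  0.34]  total 0.3504087797633552  in target-oriented axes: [-0.08  0.03  0.34]
rotvec tool deg: [-0.02 -0.08 -0.05]
```

View pics/t18.png

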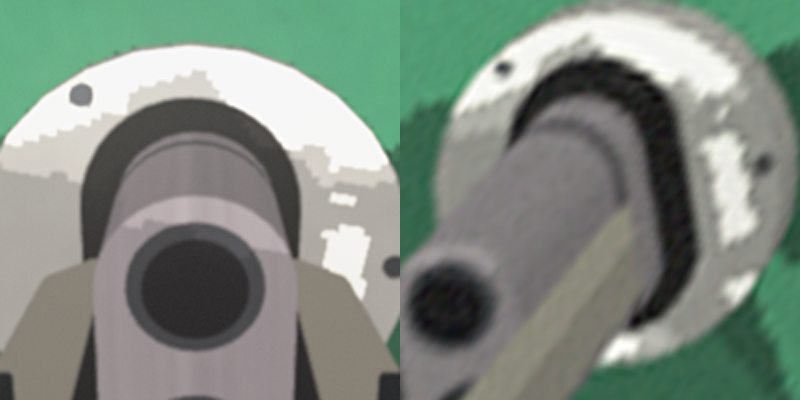

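>>> {"method": "carry_out", "body": {
  "motion": [0, 0, 0.15, 0, 0, 0, 1, 0, 0, 0.1, 0, 0, 0, 1, 0, 0, 0, 0, 0, 0, 1, 0, 0, 0, 0, 0, 0, 1, 0, 0, 0, 0, 0, 0, 1, 0, 0, 0, 0, 0, 0, 1, 0, 0, 0, 0, 0, 0, -1, 0, 0, 0, 0, 0, 0, -1]
}}

```text
t: 26.15
position: [0.5479, 0.3363, 0.0412]
tool_rot: [-0.0, 0.996, 0.085, 0.0]
contact_force: [0.3, -0.0, -0.6]
width: 0.528
```

>>> {"method": "carry_out", "body": {
  "motion": [0, 0, 0, 0, 0, 0, -1, 0, 0, 0, 0, 0, 0, -1, 0, 0, 0, 0, 0, 0, -1, 0, 0, -2, 0, 0, 0, -1, 0, 0, -4, 0, 0, 0, -1, 0, 0, -5, 0, 0, 0, -1, 0, 0, -4, 0, 0, 0, -1, 0, 0, 0, 0, 0, 0, -1]
}}

```text
t: 26.95
position: [0.5499, 0.3374, 0.1971]
tool_rot: [-0.002, 0.996, 0.085, 0.004]
contact_force: [1.2, 0.3, 0.8]
width: 1.0
```

```bash
python3 plan.py .6455 .1178 .19; python3 -c "
from circ import *
ci=camera_info('wrist');im=capture('wrist');b=capture('scene');cb=camera_info('scene')
cv2.imwrite('pics/t19.png',np.hstack([crop(im,317,230,100),cv2.resize(rect(cb,b,.549,.335,.011),(400,400))]))"
```

```text
t 26.95 pos [0.5499 0.3374 0.1971] phi -80.3 q [ 0.48  0.56  1.43 -0.    1.14  1.88] w 1.0 F [1.2 0.3 0.8]
shift first in cm (tool axes now): [ 5.7  23.26  0.7 ]  total 23.95785907146092  in target-oriented axes: [ 5.71 23.26  0.71]
rotvec tool deg: [-0.17 -0.53 -0.  ]
```

View pics/t19.png

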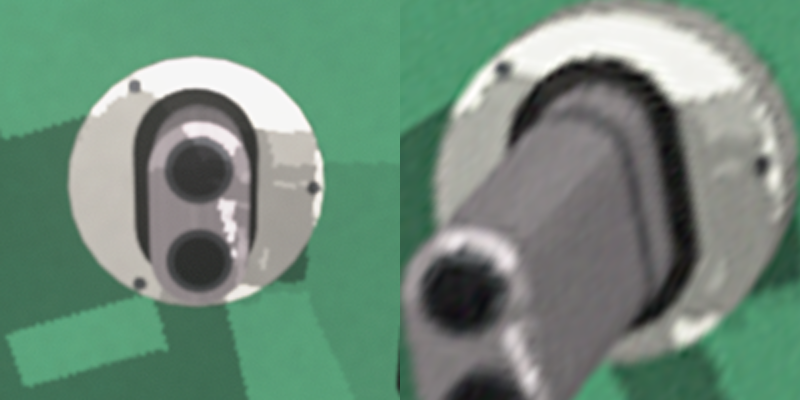

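>>> {"method": "carry_out", "body": {
  "motion": [1.2, 4.6, 0, 0, 0, 0, -1, 1.2, 4.6, 0, 0, 0, 0, -1, 1.2, 4.6, 0, 0, 0, 0, -1, 1.2, 4.7, 0, 0, 0, 0, -1, 1.1, 4.7, 0, 0, 0, 0, -1, 0, 0, 0, 0, 0, 0, -1, 0, 0, 0, 0, 0, 0, -1, 0, 0, 0, 0, 0, 0, -1]
}}

```text
t: 27.85
position: [0.6443, 0.1184, 0.1897]
tool_rot: [-0.0, 0.996, 0.085, -0.001]
contact_force: [-0.8, 0.1, -0.1]
width: 1.002
```

```bash
python3 -c "
from circ import *
ci=camera_info('wrist');im=capture('wrist');cv2.imwrite('pics/w20.png',im)
o=[]
for k in ['lens','grey']:
  m=meas(ci,im,.646,.118,.05,k);print(k,np.round(m[:6],4));o.append(cv2.resize(m[6],(250,250)))
cv2.imwrite('pics/t20.png',np.hstack([cv2.resize(im,(300,250))]+o))";python3 plan.py .646 .1178 .03;
```

```text
lens [ 0.6454  0.12   42.96   42.4    53.1301 95.9289]
grey [6.493000e-01 1.204000e-01 6.756190e+01 6.286670e+01 1.636105e+02
 9.740300e+00]
t 27.9 pos [0.6444 0.1187 0.1901] phi -80.2 q [0.11 0.59 1.4  0.   1.16 1.51] w 0.999 F [-0.1  0.1 -0.2]
shift first in cm (tool axes now): [ 0.17  0.12 16.01]  total 16.007453093531275  in target-oriented axes: [ 0.14  0.12 16.01]
rotvec tool deg: [-0.02  0.08  0.  ]
```

View pics/t20.png

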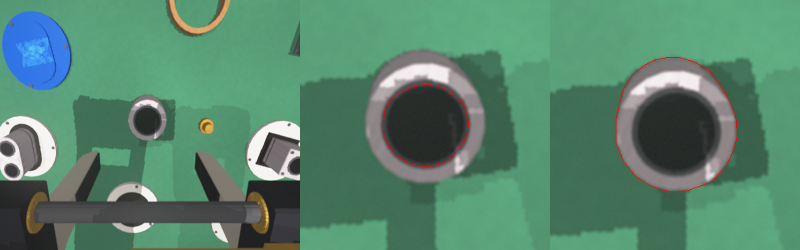

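>>> {"method": "carry_out", "body": {
  "motion": [0.1, 0, 5, 0, 0, 0, -1, 0, 0, 5, 0, 0, 0, -1, 0, 0, 4, 0, 0, 0, -1, 0, 0, 2, 0, 0, 0, -1, 0, 0, 0, 0, 0, 0, -1, 0, 0, 0, 0, 0, 0, -1, 0, 0, 0, 0, 0, 0, -1, 0, 0, 0, 0, 0, 0, 1]
}}

```text
t: 28.7
position: [0.6469, 0.118, 0.0326]
tool_rot: [-0.0, 0.996, 0.085, 0.001]
contact_force: [-0.7, 0.0, -0.2]
width: 0.954
```

>>> {"method": "carry_out", "body": {
  "motion": [0, 0, 0, 0, 0, 0, 1, 0, 0, 0, 0, 0, 0, 1, 0, 0, 0, 0, 0, 0, 1, 0, 0, 0, 0, 0, 0, 1, 0, 0, 0, 0, 0, 0, 1, 0, 0, 0, 0, 0, 0, 1, 0, 0, 0, 0, 0, 0, 1, 0, 0, 0, 0, 0, 0, 1]
}}

```text
t: 29.5
position: [0.6462, 0.1177, 0.0311]
tool_rot: [-0.0, 0.996, 0.085, 0.0]
contact_force: [-1.0, 1.2, 5.6]
width: 0.667
```

```bash
python3 plan.py .4565 .1175 .14; python3 -c "
from circ import *
ci=camera_info('wrist');im=capture('wrist');cv2.imwrite('pics/w21.png',im)"
```

```text
t 29.5 pos [0.6462 0.1177 0.0311] phi -80.3 q [0.11 0.79 1.48 0.   0.88 1.51] w 0.667 F [-1.   1.2  5.6]
shift first in cm (tool axes now): [-18.7   -3.18 -10.89]  total 21.87039249860457  in target-oriented axes: [-18.7   -3.18 -10.89]
rotvec tool deg: [-0.01 -0.01 -0.  ]
```

View pics/w21.png

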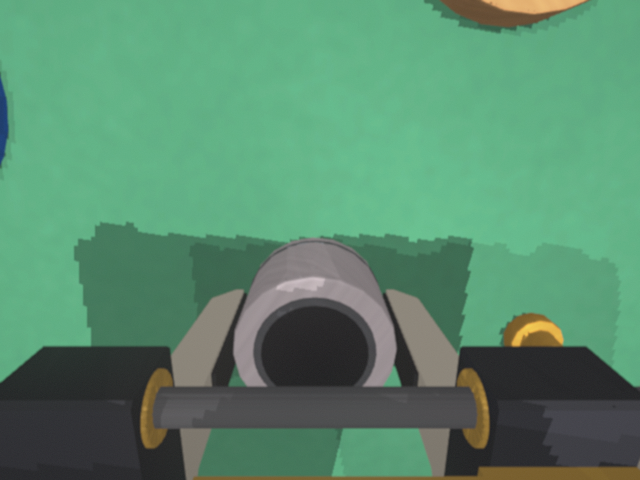

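>>> {"method": "carry_out", "body": {
  "motion": [0, 0, -3, 0, 0, 0, 1, 0, 0, -4, 0, 0, 0, 1, 0, 0, -4, 0, 0, 0, 1, -4.7, -0.8, 0, 0, 0, 0, 1, -4.7, -0.8, 0, 0, 0, 0, 1, -4.7, -0.8, 0, 0, 0, 0, 1, -4.6, -0.8, 0, 0, 0, 0, 1, 0, 0, 0, 0, 0, 0, 1]
}}

```text
t: 30.35
position: [0.4499, 0.1172, 0.1395]
tool_rot: [0.0, 0.996, 0.085, -0.004]
contact_force: [0.2, -0.5, -3.3]
width: 0.661
```

>>> {"method": "carry_out", "body": {
  "motion": [0, 0, 0, 0, 0, 0, 1, 0, 0, 0, 0, 0, 0, 1, 0, 0, 0, 0, 0, 0, 1, 0, 0, 0, 0, 0, 0, 1, 0, 0, 0, 0, 0, 0, 1, 0, 0, 0, 0, 0, 0, 1, 0, 0, 0, 0, 0, 0, 1, 0, 0, 0, 0, 0, 0, 1]
}}

```text
t: 31.15
position: [0.4564, 0.1176, 0.1409]
tool_rot: [0.0, 0.996, 0.085, 0.0]
contact_force: [0.4, 0.4, -3.5]
width: 0.662
```

```bash
python3 plan.py .4565 .1175 .043; python3 -c "
from circ import *
ci=camera_info('wrist');im=capture('wrist');cv2.imwrite('pics/w22.png',im)
print(circ(ci,im,.4565,.1175,.008,95,.056),circ(ci,im,.4565,.1175,.011,95,.039))
cv2.imwrite('pics/t22.png',cv2.resize(im,(400,300)))"
```

```text
t 31.15 pos [0.4564 0.1176 0.1409] phi -80.3 q [ 0.15  0.34  1.94 -0.    0.86  1.55] w 0.662 F [ 0.4  0.4 -3.5]
shift first in cm (tool axes now): [0.01 0.01 9.79]  total 9.792260260965278  in target-oriented axes: [0.01 0.01 9.79]
rotvec tool deg: [ 0. -0.  0.]
(array([0.456 , 0.1199, 0.0557]), 818) (array([0.4561, 0.1199, 0.0387]), 473)
```

View pics/t22.png

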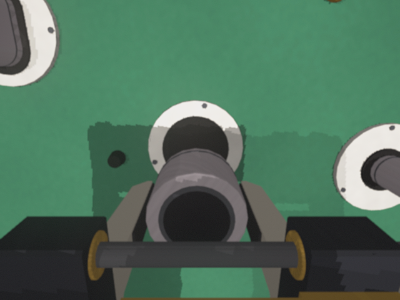

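>>> {"method": "carry_out", "body": {
  "motion": [0, 0, 4, 0, 0, 0, 1, 0, 0, 3, 0, 0, 0, 1, 0, 0, 1.5, 0, 0, 0, 1, 0, 0, 0.8, 0, 0, 0, 1, 0, 0, 0.3, 0, 0, 0, 1, 0, 0, 0, 0, 0, 0, 1, 0, 0, 0, 0, 0, 0, 1, 0, 0, 0, 0, 0, 0, 1]
}}

```text
t: 32.0
position: [0.4568, 0.1177, 0.0456]
tool_rot: [-0.0, 0.996, 0.085, 0.001]
contact_force: [-0.4, -0.5, -3.0]
width: 0.663
```

>>> {"method": "carry_out", "body": {
  "motion": [0, 0, 0.1, 0, 0, 0, 1, 0, 0, 0, 0, 0, 0, 1, 0, 0, 0, 0, 0, 0, 1, 0, 0, 0, 0, 0, 0, 1, 0, 0, 0, 0, 0, 0, 1, 0, 0, 0, 0, 0, 0, 1, 0, 0, 0, 0, 0, 0, 1, 0, 0, 0, 0, 0, 0, 1]
}}

```text
t: 32.8
position: [0.4564, 0.1176, 0.0439]
tool_rot: [0.0, 0.996, 0.085, -0.0]
contact_force: [-0.5, 0.0, -4.0]
width: 0.661
```

```bash
python3 plan.py .4565 .1175 .043; python3 -c "
from circ import *
ci=camera_info('wrist');im=capture('wrist');b=capture('scene');cb=camera_info('scene')
cv2.imwrite('pics/t23.png',np.hstack([crop(im,317,260,100),cv2.resize(rect(cb,b,.4575,.1175,.011),(400,400))]))"
```

```text
t 32.8 pos [0.4564 0.1176 0.0439] phi -80.3 q [ 0.15  0.52  1.99 -0.    0.63  1.55] w 0.661 F [-0.5  0.  -4. ]
shift first in cm (tool axes now): [0.01 0.01 0.09]  total 0.093254387433674  in target-oriented axes: [0.01 0.01 0.09]
rotvec tool deg: [ 0.  0. -0.]
```

View pics/t23.png

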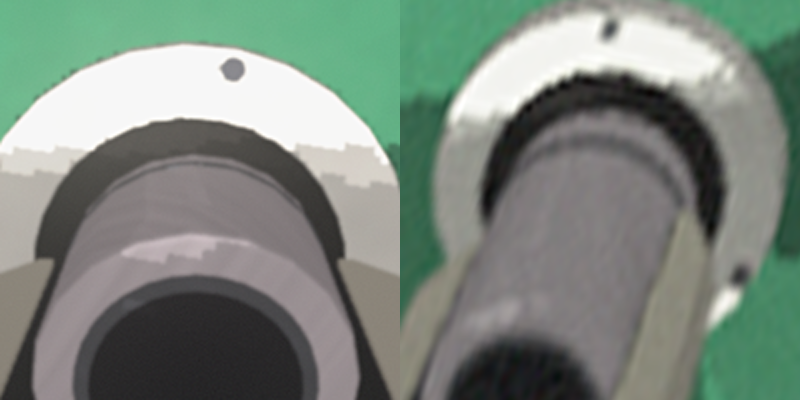

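>>> {"method": "carry_out", "body": {
  "motion": [0.1, 0, 0.1, 0, 0, 0, 1, 0, 0, 0.1, 0, 0, 0, 1, 0, 0, 0, 0, 0, 0, 1, 0, 0, 0, 0, 0, 0, 1, 0, 0, 0, 0, 0, 0, 1, 0, 0, 0, 0, 0, 0, 1, 0, 0, 0, 0, 0, 0, -1, 0, 0, 0, 0, 0, 0, -1]
}}

```text
t: 33.7
position: [0.4573, 0.1178, 0.0418]
tool_rot: [0.0, 0.996, 0.085, -0.0]
contact_force: [-0.0, -0.2, -0.1]
width: 0.788
```

>>> {"method": "carry_out", "body": {
  "motion": [0, 0, 0, 0, 0, 0, -1, 0, 0, 0, 0, 0, 0, -1, 0, 0, 0, 0, 0, 0, -1, 0, 0, -2, 0, 0, 0, -1, 0, 0, -4, 0, 0, 0, -1, 0, 0, -5, 0, 0, 0, -1, 0, 0, -4, 0, 0, 0, -1, 0, 0, 0, 0, 0, 0, -1]
}}

```text
t: 34.5
position: [0.4596, 0.1182, 0.1967]
tool_rot: [-0.0, 0.996, 0.085, 0.004]
contact_force: [0.2, -1.0, -0.5]
width: 0.998
```

>>> {"method": "carry_out", "body": {
  "motion": [-3, -4, 0, 0, 0, 0, -1, -3, -4, 0, 0, 0, 0, -1, -3, -4, 0, 0, 0, 0, -1, -3, -4, 0, 0, 0, 0, -1, -2, -4, 0, 0, 0, 0, -1, 0, -4, 0, 0, 0, 0, -1, 0, -4, 0, 0, 0, 0, -1, 0, -4, 0, 0, 0, 0, -1]
}}

```text
t: 35.3
position: [0.2643, 0.4109, 0.1911]
tool_rot: [0.0, 0.996, 0.085, -0.0]
contact_force: [1.3, -0.6, -0.4]
width: 1.003
```

```bash
python3 plan.py .4565 .1175 .19; python3 -c "
from circ import *
b=capture('scene');cb=camera_info('scene');t=capture('top');ct=camera_info('top')
cv2.imwrite('pics/s24.png',b);cv2.imwrite('pics/top24.png',t)
P=[(.457,.1175),(.469,-.11),(.621,-.139),(.548,.335)]
cv2.imwrite('pics/t24.png',np.vstack([np.hstack([cv2.resize(rect(c,i,x,y,.011),(200,200)) for x,y in P]) for c,i in ((cb,b),(ct,t))]))"
```

```text
t 35.3 pos [0.2643 0.4109 0.1911] phi -80.2 q [ 0.9   0.3   1.85 -0.    0.99  2.3 ] w 1.003 F [ 1.3 -0.6 -0.4]
shift first in cm (tool axes now): [13.97 32.18  0.13]  total 35.07886914459431  in target-oriented axes: [13.97 32.18  0.11]
rotvec tool deg: [ 0.03  0.03 -0.  ]
```

View pics/t24.png

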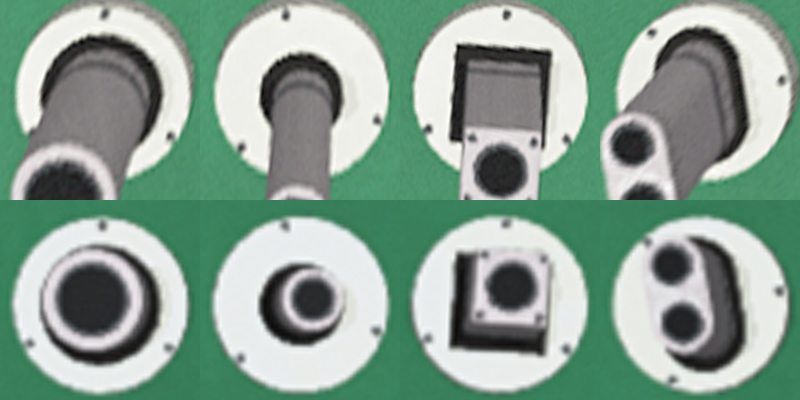

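View pics/s24.png

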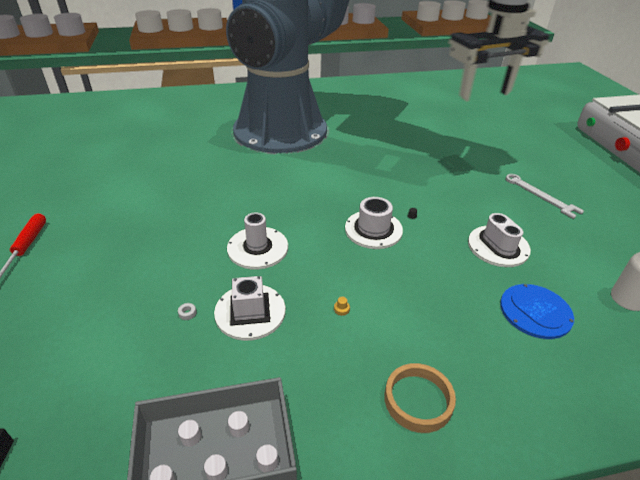

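```bash
python3 -c "
from circ import *
L={'rl':(.457,.1175,.061,'s_rl'),'rs':(.469,-.11,.071,0),'sq':(.621,-.139,.059,0),'ob':(.548,.335,.055,0)}
pads={'top':{'rl':(.4536,.1176),'rs':(.4662,-.1105),'sq':(.6185,-.1389),'ob':(.5451,.3356)},'scene':{'rl':(.4594,.1167),'rs':(.4717,-.1107),'sq':(.6238,-.139),'ob':(.5508,.3342)}}
for c,f in (('top','top24'),('scene','s24')):
    im=cv2.imread(f'pics/{f}.png');ci=camera_info(c)
    for k,(x,y,z,_) in L.items():
        # top face: white minus seat is ambiguous -> lens for single, and top face rect for oblong
        r=rect(ci,im,x,y,z)
        if k!='ob':
            # dark, nearest-round component at centre
            g=r.max(2); m=(g<75).astype(np.uint8); n,l,s,cc=cv2.connectedComponentsWithStats(cv2.erode(m,np.ones((5,5)))); 
            j=1+np.argmin(np.hypot(*(cc[1:]-N/2).T)+1e3*(s[1:,4]<800)); u=cc[j]; ar=s[j,4]
            p=np.array([x-(u[1]-N/2)*S,y-(u[0]-N/2)*S]); print(c,k,p.round(4),'minus pad mm',((p-pads[c][k])*1e3).round(1),'dia',round(2*np.sqrt(ar/np.pi)*.4+1.6,1))
        else:
            g=r.max(2); m=(g<75).astype(np.uint8); n,l,s,cc=cv2.connectedComponentsWithStats(cv2.erode(m,np.ones((5,5))))
            for j in range(1,n):
                if s[j,4]>500: u=cc[j];print(c,k,np.round([x-(u[1]-N/2)*S,y-(u[0]-N/2)*S],4),s[j,4])
"
```

```text
top rl [0.4558 0.1168] minus pad mm [ 2.2 -0.8] dia 39.5
top rs [ 0.467  -0.1115] minus pad mm [ 0.8 -1. ] dia 21.5
top sq [ 0.62   -0.1397] minus pad mm [ 1.5 -0.8] dia 26.0
top ob [0.5305 0.3072] 3928
top ob [0.5643 0.3385] 1616
top ob [0.5286 0.3319] 1741
scene rl [0.4585 0.1165] minus pad mm [-0.9 -0.2] dia 40.1
scene rs [ 0.4698 -0.1116] minus pad mm [-1.9 -0.9] dia 22.1
scene sq [ 0.6224 -0.1396] minus pad mm [-1.4 -0.6] dia 26.4
scene ob [0.5875 0.2757] 1483
scene ob [0.5666 0.3379] 1713
scene ob [0.5318 0.3314] 1771
```

```bash
python3 -c "
from cell import *
print(sign_off(), state()['t'])"
```

```text
the job is handed in; nothing more can be done
the job is handed in; nothing more can be done
```

All four housings stand upright on their matching seats. The oblong went on the white seat, not the blue look-alike. I handed the job in at about 35 s of the 99 s, with the jaws open and the arm clear.

**Final check:** I compared the overhead and scene pictures with the pad centres measured at the start. Every housing is within about 2 mm of its pad centre, against a margin of 8 mm all round. The oblong's turn matches its pad to under 1°. The square's sides looked parallel to its pad's in the close-up pictures; I did not measure its angle again at the end.

**What failed or disagreed:**
- **Small round housing:** it first landed about 4 mm off centre and met the pad with about 26 N at the wrist, because contact came 2–3 mm higher than I expected. I gripped it again and centred it.
- **Cameras:** the overhead and scene cameras disagreed by up to 6 mm in x for the same point. I used positions between the two and checked them with the wrist camera. The final offsets along x still differ in sign between the two cameras (+1 to +2 mm overhead, −1 to −2 mm scene).

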